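Clamp the brooch blanks that match the sample in the glue press

ROBOT

A 6-joint arm with a two-finger parallel gripper is mounted at the origin on a cart in front of the work surface, level with it; the furniture and walls round the work are solid. World frame = base frame: x ahead of the robot, y to its left, z up, the work surface at z = 0. Lengths are in mm, angles in rad, forces in N, time in s.
With the tool pointing down it reaches from about 375 to 900 mm from the base axis. Payload 3.1 kg.
Tool frame: the origin (TCP) lies on the centre line of the jaws, within the pads' length; the fingertips stand 14 mm ahead of it and the grasp point (between the pads) lies 5 mm behind it; z points along the fingers, y is the direction in which the jaws open and shut (so a half turn about z gives the same grasp; the last joint's range is limited). The gripper opens to 87 mm and grips with 3 to 60 N. Pads are 19 mm wide; open, the fingers measure 117 mm over their backs; the gripper's body (75 mm by 190 mm) begins 51 mm behind the grasp point.
Start: joints at [-1.496, 0.527, 1.433, -0, 1.181, -0.178], TCP at [156.347, -605.105, 236.548] pointing down, gripper open.
Joint ranges: [-3.08, 3.08], [-0.75, 2.2], [0.22, 2.44], [-1.43, 4.57], [0, 2.65], [-2.85, 2.85]. Speed limits (rad/s): [2.79, 2.79, 3.14, 3.14, 3.14, 3.14].

INTERFACE

Orientations are given as a rotation vector (axis times angle).
In Python, from plant import state, capture, camera_model, close_job gives the robot as it stands. The module is installed in compiled form; this text tells all that it offers.
- The arm moves only by the shell command python3 -m crank 'ROWS' [FORCE]. ROWS is JSON, a list that holds one entry, the list of rows, each a list of 7 numbers: the turn, a rotation vector about the tool's x, y, z in degrees, then the shift along the tool's x, y, z in mm, then the opening, from 0 (shut) to 1 (fully open). In form: [[[rx, ry, rz, tx, ty, tz, hand], ...]]. A call has 1 to 10 rows; each row shifts and turns the pose as measured when the row begins, along the tool's axes as they then stand; what a row does not reach is not made up. A row lasts 1/12 s, in which the tool goes at most 41.7 mm and 7.16 degrees, less where a joint would pass 70% of its speed; a pose out of reach is approached as far as the arm can. A call with a gripper value outside its range is refused whole. The fingers move at their own pace and stop on an object; FORCE is the grip in N (left out, the last holds). Time passes only in rows, so rows that do not move let the fingers close. It gives the time, the measured TCP pose, the force and the opening at its end, in the units of the state.
- state(): the state, without advancing time (a new reading comes with each control period).
- capture(name): name is "scene" or "top"; returns (picture, depth): 480x640x3 uint8, blue, green, red; 480x640 float32, mm along the optical axis (not along the pixel's ray), 0 where there is no reading.
- camera_model(name): a dict with "fx", "fy", "cx", "cy" (pixels), "R" (3x3) and "t" (3): a world point X has camera coordinates R X + t. Camera axes: x right, y down, z forward; pixel columns grow to the right and rows downward; lengths in mm; the calibration is good to about 2 mm. A picture is of the moment at which its call begins. camera_model takes no time and is no camera call.
- close_job(): hands the job in, once; it reports no verdict.
The state is a dict: "time": time; "joint_positions": joint angles; "joint_vel": joint speeds; "joint_torque": joint torques, N m; "position": TCP position; "orientation": TCP orientation; "wrist_force": force on the tool from outside, world axes, zero at the start; "ft_torque": the same for the moment, N m; "finger_gap": finger opening in mm.
Only numpy, scipy, OpenCV 4.12 (cv2) and the standard library are available. Lean on these libraries where they do the work, as an engineer would, in place of code of your own. Each camera call takes 0.05 s, during which the arm holds its last target. There are 200 camera calls.

TASK

From the mixed bins pick every blank of the same shape as the sample lying on the pale soldering board, and lay them flat, side by side, inside the rim of the press carrier, which you first pull out along the rail by its knob to the loading notch; leave the other blanks in the bins. Push the loaded carrier back until it clicks into the notch under the platen, fold the handwheel's black crank handle upright and wind it clockwise until the platen is clamped firmly on the blanks. Leave it clamped with the handle folded flat again, and do not knock the flux pot about.

Things in the scene. Friction and masses are not known exactly. Their poses are not given: they have to be found in the camera images.
- drop1: loose blank, 6 mm dark wood under 3 mm brass (9 mm thick, 32 to 56 g), teardrop 46 x 30 mm: a disc of 30 mm diameter centred at x = -8 mm, drawn out along +x to a rounded point at x = 23 mm; grasp across y at x = -8 mm (30 mm wide). Origin mid outline, mid thickness; z out of the brass. Starts in the bins; may be absent
- drop2: loose blank, 6 mm dark wood under 3 mm brass (9 mm thick, 32 to 56 g), teardrop 46 x 30 mm: a disc of 30 mm diameter centred at x = -8 mm, drawn out along +x to a rounded point at x = 23 mm; grasp across y at x = -8 mm (30 mm wide). Origin mid outline, mid thickness; z out of the brass. Starts in the bins; may be absent
- drop3: loose blank, 6 mm dark wood under 3 mm brass (9 mm thick, 32 to 56 g), teardrop 46 x 30 mm: a disc of 30 mm diameter centred at x = -8 mm, drawn out along +x to a rounded point at x = 23 mm; grasp across y at x = -8 mm (30 mm wide). Origin mid outline, mid thickness; z out of the brass. Starts in the bins; may be absent
- sample_drop: finished sample, same size and make as the drop blanks (drop shape, origin and axes likewise). It is the sample for this job only if it lies on the pale sample board; otherwise it lies on the dark wooden board (70 x 150 mm) at the back, with the other sample not wanted today
- key1: loose blank, 6 mm dark wood under 3 mm brass (9 mm thick, 32 to 56 g), key 49 mm long: a round bow of 26 mm diameter centred at x = -11.5 mm, a shank 10 mm wide from it to x = 24.5 mm, and one bit on the +y side at the shank's end (x 16.5 to 24.5, y 5 to 15 mm); grasp across y at x = -11.5 mm (26 mm wide). Origin mid outline, mid thickness; z out of the brass. Starts in the bins; may be absent
- key2: loose blank, 6 mm dark wood under 3 mm brass (9 mm thick, 32 to 56 g), key 49 mm long: a round bow of 26 mm diameter centred at x = -11.5 mm, a shank 10 mm wide from it to x = 24.5 mm, and one bit on the +y side at the shank's end (x 16.5 to 24.5, y 5 to 15 mm); grasp across y at x = -11.5 mm (26 mm wide). Origin mid outline, mid thickness; z out of the brass. Starts in the bins; may be absent
- key3: loose blank, 6 mm dark wood under 3 mm brass (9 mm thick, 32 to 56 g), key 49 mm long: a round bow of 26 mm diameter centred at x = -11.5 mm, a shank 10 mm wide from it to x = 24.5 mm, and one bit on the +y side at the shank's end (x 16.5 to 24.5, y 5 to 15 mm); grasp across y at x = -11.5 mm (26 mm wide). Origin mid outline, mid thickness; z out of the brass. Starts in the bins; may be absent
- sample_key: finished sample, same size and make as the key blanks (key shape, origin and axes likewise). It is the sample for this job only if it lies on the pale sample board; otherwise it lies on the dark wooden board (70 x 150 mm) at the back, with the other sample not wanted today
- angle1: loose blank, 6 mm dark wood under 3 mm brass (9 mm thick, 32 to 56 g), L-shaped angle: a long leg 46 x 14 mm along x (x -23 to +23 mm, y -18 to -4 mm) and a short leg 14 mm wide at its +x end (x 9 to 23 mm) running on to y = +18 mm; grasp across y at x = -3, y = -11 mm (14 mm wide). Origin mid outline, mid thickness; z out of the brass. Starts in the bins; may be absent
- angle2: loose blank, 6 mm dark wood under 3 mm brass (9 mm thick, 32 to 56 g), L-shaped angle: a long leg 46 x 14 mm along x (x -23 to +23 mm, y -18 to -4 mm) and a short leg 14 mm wide at its +x end (x 9 to 23 mm) running on to y = +18 mm; grasp across y at x = -3, y = -11 mm (14 mm wide). Origin mid outline, mid thickness; z out of the brass. Starts in the bins; may be absent
- angle3: loose blank, 6 mm dark wood under 3 mm brass (9 mm thick, 32 to 56 g), L-shaped angle: a long leg 46 x 14 mm along x (x -23 to +23 mm, y -18 to -4 mm) and a short leg 14 mm wide at its +x end (x 9 to 23 mm) running on to y = +18 mm; grasp across y at x = -3, y = -11 mm (14 mm wide). Origin mid outline, mid thickness; z out of the brass. Starts in the bins; may be absent
- sample_angle: finished sample, same size and make as the angle blanks (angle shape, origin and axes likewise). It is the sample for this job only if it lies on the pale sample board; otherwise it lies on the dark wooden board (70 x 150 mm) at the back, with the other sample not wanted today
- bins: fixed grey plastic tray 236 (x) x 272 (y) x 8 mm with three shallow compartments side by side along y; outer and dividing walls 4 mm thick, 8 mm high (lower than the blanks' tops at 13 mm); floor top 4 mm above the bench. Origin under its centre. Shapes are mixed in all compartments, at three places along x (-72, 0, 72 mm) and three along y (-88, 0, 88 mm), any yaw
- sample_board: fixed pale soldering board 120 x 120 x 12 mm beside the bins, behind them; the one sample lying on it shows the shape wanted. Origin under its centre
- press: fixed press: a rail bed along its y (150 mm wide in x, y -80 to +250 mm), two columns at x = +-122 mm and a crosshead (278 x 50 mm, top at z = 128 mm) over y = 0, spindle on the z axis. Origin on the bench under the spindle; +y points along the rail to the loading side (the robot's left)
- carrier (a joint): slide of the carrier along the rail in m: 0 = loading notch, clear of the press; 0.145 = notch under the platen; starts empty, at 0.10 to 0.147; grows towards the press (-y of press). Range -0.006 to 0.172, so it can be pushed 27 mm too far. A spring plunger clicks into each notch (play about 2 mm, about 3 to 6 N to get out or in; between them about 1 N)
- carrier_floor (a point): centre of the carrier's cork-lined floor, on its upper face, 28 mm above the bench; axes as the press (x across the rail, y along it to the loading side). Flat inside 190 (x) x 80 (y) mm within a rim 3 mm thick and 4 mm high. Moves with the carrier; holds three blanks side by side along x
- carrier_knob (a point): centre of the carrier's black ball knob, 24 mm diameter, 52 mm above the bench, on a 10 mm stalk on a tongue 130 mm from carrier_floor on the loading side; push or pull the carrier by it from above. Moves with the carrier
- platen: sprung cork-faced pressure plate 180 (x) x 70 (y) mm under the crosshead, underside 46 mm above the bench with the wheel at 0 (9 mm above blanks lying on the carrier); goes down 7.5 mm per turn of the wheel; once it bears on the blanks it gives up to 6 mm on rubber buffers. Origin on the spindle axis at bench height with the wheel at 0
- wheel (a joint): angle of the aluminium disc handwheel on top of the press in rad, clockwise from above positive, which lowers the platen; range 0 to a stop at 9.4; starts 0 to 0.9 (platen up). The platen touches 9 mm thick blanks on the carrier at about 7.5; clamped firmly above 8.2. Stiff: about 0.15 Nm; stays where it is left
- wheel_center (a point): on the wheel's axis, on its flat upper face, 150 mm above the bench; wheel diameter 120 mm. x, y turn with the wheel: the handle's pivot lies 52 mm from the axis along this point's -x, 16 mm above the face
- handle (a joint): fold-away crank handle of the wheel in rad: 0 = folded flat over the wheel, pointing from its pivot near the rim to the axis; 1.571 = upright (stop). Level, tangential hinge 52 mm from the wheel axis and 16 mm above its face. Stiff, about 0.12 Nm, stays where it is left. It starts folded
- handle_grip (a point): point on the axis of the handle's round free-spinning sleeve (13 mm diameter, from 8 to 57 mm from the pivot), 38 mm from the pivot: folded 14 mm from the wheel's axis and 16 mm above its face, upright 38 mm straight above the pivot
- flux_pot: bystander: small lidded pot 49 mm diameter, 52 mm tall, loose, origin under its centre
Mind the look-alikes: they are no part of the job. Leave any purple look-alike of the key1 alone. What is shaped like the key2 but blue is not meant.

How it is judged:
By the outcome, as a careful person would: the job done as asked, in the order asked, and still so for the second after the job is handed in, with the robot touching nothing.
Of drop1, drop2, drop3 only 2 to 3 are there at a start; the rules pass over those that are not, and their reading is None.
Of key1, key2, key3 only 2 to 3 are there at a start; the rules pass over those that are not, and their reading is None.
Of angle1, angle2, angle3 only 2 to 3 are there at a start; the rules pass over those that are not, and their reading is None.
At some moment in a run one of drop1, drop2, drop3, key1, key2, key3, angle1, angle2, angle3 may be knocked a few centimetres aside while the robot is not near it.
Once in a run the grip may slacken for a moment while it holds something.
It also fails if it takes over 210 s, if anything falls off the work surface, if the arm or the gripper's body presses on something with over 40 N, if the wrist force passes 120 N, or if a joint passes its speed limit or range.

## Working session

There is one attempt and no reset: what is moved stays moved. The work goes in short steps, Python scripts to look and compute and a shell command to move; the robot and the scene stay as the last step left them, time stands still between calls to the robot, and variables do not carry over. Pictures are saved under pics/ and viewed, about 12 in all and at most 16, crops included, and the job is handed in when it is done.

```bash
mkdir -p pics; ls
cat > h.py <<'E'
import numpy as np,cv2
from plant import state,capture,camera_model
def ray(name,u,v,z):
    m=camera_model(name);R=np.array(m["R"]);t=np.array(m["t"])
    d=R.T@np.array([(u-m["cx"])/m["fx"],(v-m["cy"])/m["fy"],1]);c=-R.T@t
    return c+d*(z-c[2])/d[2]
def proj(name,X):
    m=camera_model(name);p=np.array(m["R"])@np.array(X,float)+np.array(m["t"])
    return m["fx"]*p[0]/p[2]+m["cx"],m["fy"]*p[1]/p[2]+m["cy"]
E
python3 - <<'E'
from h import *
print(state())
for n in("scene","top"):
    a,d=capture(n);cv2.imwrite(f"pics/{n}0.png",a);np.save(f"{n}0.npy",d);m=camera_model(n);print(n,m,-np.array(m["R"]).T@np.array(m["t"]))
E
```

```text
pics
{'time': 0.0, 'joint_positions': array([-1.49651442e+00,  5.28469937e-01,  1.43390784e+00,  1.10020124e-05,
        1.18139141e+00, -1.78491747e-01]), 'joint_vel': array([-9.11663708e-05,  1.14911940e-03, -1.25711382e-03,  9.38791915e-04,
       -1.57950509e-03, -1.83684657e-05]), 'joint_torque': array([ 4.84416923e-04, -4.40039134e+01, -1.76591992e+01,  6.33283798e-02,
        5.80472499e-02, -1.71294791e-04]), 'position': array([ 156.28978789, -604.41513684,  235.56752589]), 'orientation': array([-3.11437982e+00, -3.95719265e-01, -1.93885409e-04]), 'wrist_force': array([ 0.07544892, -0.13040376, -0.24188105]), 'ft_torque': array([-0.03349576, -0.02151571, -0.02491334]), 'finger_gap': 86.98066590091251}
scene {'fx': 527.7416447428077, 'fy': 527.7416447428077, 'cx': 318.6367532385765, 'cy': 235.74275382743582, 'R': array([[-0.7679609 , -0.64033506, -0.01438976],
       [-0.47389944,  0.58317975, -0.65978838],
       [ 0.43087744, -0.49987238, -0.75131367]]), 't': array([ 452.39099232,  302.72375988, 1025.51544247])} [ 49.0077417  625.76629377 976.7271852 ]
top {'fx': 490.9924554904064, 'fy': 490.9924554904064, 'cx': 320.40093164911156, 'cy': 238.96335715975226, 'R': array([[-0.0163306 , -0.99974244, -0.01575973],
       [-0.99459936,  0.0178583 , -0.10224089],
       [ 0.102496  ,  0.01400497, -0.99463482]]), 't': array([ 100.53217456,  511.3840855 , 1313.12033105])} [ 375.67445568   72.98362672 1359.94393209]
```

View pics/top0.png

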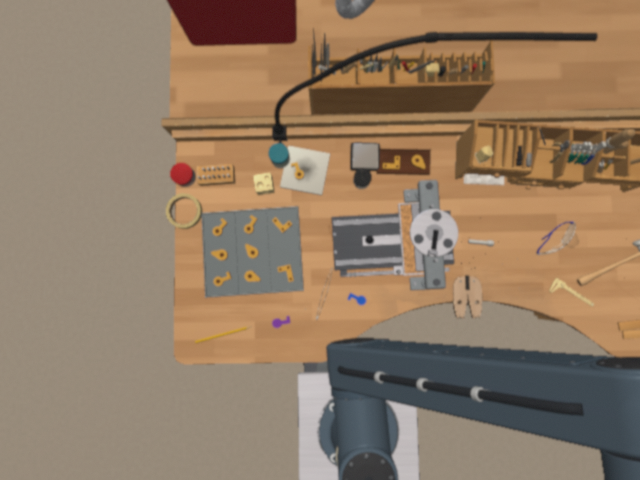

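View pics/scene0.png

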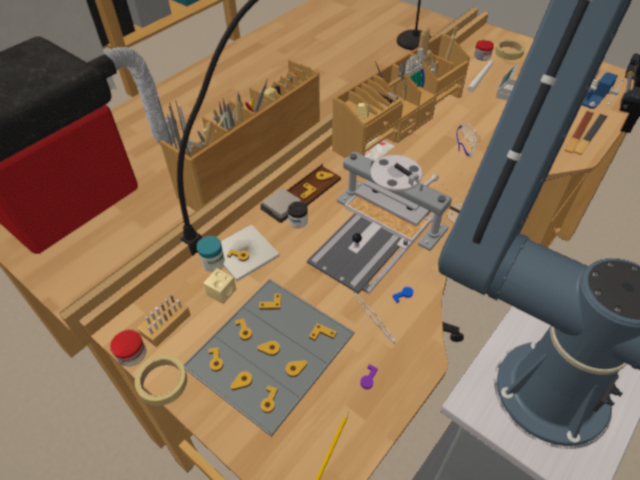

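```bash
cat >> h.py <<'E'
def brass(name,a,box,z,S=4):
    x0,y0,x1,y1=box
    c=cv2.resize(a[y0:y1,x0:x1],None,fx=S,fy=S,interpolation=cv2.INTER_CUBIC)
    hsv=cv2.cvtColor(c,cv2.COLOR_BGR2HSV)
    m=cv2.inRange(hsv,(12,140,110),(32,255,255))
    out=[]
    for k in cv2.findContours(m,cv2.RETR_EXTERNAL,cv2.CHAIN_APPROX_NONE)[0]:
        if cv2.contourArea(k)<40*S*S/4: continue
        px=(k[:,0]+.5)/S-.5+[x0,y0]
        P=np.array([ray(name,u,v,z)[:2] for u,v in px])
        g=np.round((P-P.min(0))*4+8).astype(np.int32)
        im=np.zeros(g.max(0)[::-1]+9,np.uint8);cv2.fillPoly(im,[g],255)
        D=cv2.distanceTransform(im,cv2.DIST_L2,5)
        _,r,_,l=cv2.minMaxLoc(D); b=(np.array(l)-8)/4+P.min(0)
        mo=cv2.moments(im,True); cen=(np.array([mo['m10'],mo['m01']])/mo['m00']-8)/4+P.min(0)
        f=P[np.argmax(np.linalg.norm(P-b,axis=1))]
        out.append(dict(px=px.mean(0).round(),bow=b.round(1),r=round(r/4,1),far=f.round(1),L=round(np.linalg.norm(f-b),1),area=round(mo['m00']/16),cen=cen.round(1)))
    return out,c
E
python3 - <<'E'
from h import *
a=cv2.imread("pics/top0.png");s=cv2.imread("pics/scene0.png")
for n,im,box in(("top",a,(195,200,310,300)),("scene",s,(185,275,355,440))):
    o,c=brass(n,im,box,13)
    print(n); [print(*[f"{k}={v}" for k,v in q.items()]) for q in sorted(o,key=lambda q:tuple(q['cen']))]
A=cv2.resize(s[225:440,180:360],None,fx=2.6,fy=2.6,interpolation=3)
B=cv2.resize(a[140:300,195:340],(300,331),interpolation=3)
can=np.zeros((A.shape[0],A.shape[1]+300,3),np.uint8);can[:,:A.shape[1]]=A;can[:331,A.shape[1]:]=B
cv2.imwrite("pics/crop1.png",can)
d=np.load("top0.npy")
m=camera_model("top");R=np.array(m["R"]);t=np.array(m["t"])
def pt(u,v):
    z=d[v,u];return (R.T@(np.array([(u-m["cx"])/m["fx"]*z,(v-m["cy"])/m["fy"]*z,z])-t)).round(1)
for n,u,v in(("knob",370,240),("wheel",421,228),("wheel2",450,230),("handle",434,240),("teal",278,154),("blk",362,178),("board",290,180),("col",430,185),("col2",433,283),("bed",350,265)): print(n,pt(u,v))
E
```

```text
top
px=[222. 279.] bow=[404.  374.1] r=10.5 far=[424.7 345.6] L=35.2 area=594 cen=[407.3 367.1]
px=[251. 277.] bow=[416.8 287.9] r=12.5 far=[405.5 262.4] L=27.9 area=711 cen=[415.1 283.5]
px=[287. 272.] bow=[435.7 184.1] r=7.0 far=[403.3 173.2] L=34.2 area=636 cen=[427.3 185.8]
px=[220. 254.] bow=[476.3 365.2] r=12.4 far=[482.7 392.8] L=28.3 area=727 cen=[477.2 369.6]
px=[251. 251.] bow=[480.7 279.7] r=12.6 far=[502.4 296.6] L=27.6 area=718 cen=[484.3 282.8]
px=[220. 227.] bow=[542.7 377.8] r=10.8 far=[574.8 363.4] L=35.2 area=620 cen=[549.1 372.8]
px=[250. 225.] bow=[547.4 290.3] r=10.5 far=[581.7 281.2] L=35.5 area=602 cen=[555.1 286.6]
px=[281. 224.] bow=[547.6 195.9] r=7.3 far=[574.2 218.7] L=35.0 area=640 cen=[555.5 198.7]Traceback (most recent call last):
  File "<stdin>", line 4, in <module>
  File "h.py", line 19, in brass
    P=np.array([ray(name,u,v,z)[:2] for u,v in px])
                ~~~^^^^^^^^^^^^
  File "h.py", line 4, in ray
    m=camera_model(name);R=np.array(m["R"]);t=np.array(m["t"])
ValueError: time passes only in moves, steps and waits
```

```bash
sed -i 's/^from plant import.*/from plant import state,capture\nfrom plant import camera_model as _cm\nfrom functools import lru_cache\ncamera_model=lru_cache(None)(_cm)/' h.py
python3 - <<'E'
from h import *
a=cv2.imread("pics/top0.png");s=cv2.imread("pics/scene0.png")
for n,im,box in(("scene",s,(185,275,355,440)),):
    o,c=brass(n,im,box,13)
    print(n); [print(*[f"{k}={v}" for k,v in q.items()]) for q in sorted(o,key=lambda q:tuple(q['cen']))]
A=cv2.resize(s[225:440,180:360],None,fx=2.6,fy=2.6,interpolation=3)
B=cv2.resize(a[140:300,195:340],(300,331),interpolation=3)
can=np.zeros((A.shape[0],A.shape[1]+300,3),np.uint8);can[:,:A.shape[1]]=A;can[:331,A.shape[1]:]=B
cv2.imwrite("pics/crop1.png",can)
d=np.load("top0.npy")
m=camera_model("top");R=np.array(m["R"]);t=np.array(m["t"])
def pt(u,v):
    z=d[v,u];return (R.T@(np.array([(u-m["cx"])/m["fx"]*z,(v-m["cy"])/m["fy"]*z,z])-t)).round(1)
for n,u,v in(("knob",370,240),("wheel",421,228),("wheel2",450,230),("handle",434,240),("teal",278,154),("blk",362,178),("board",290,180),("col",430,185),("col2",433,283),("bed",350,265)): print(n,pt(u,v))
E
```

```text
scene
px=[340. 429.] bow=[267.  329.9] r=4.3 far=[274.5 298.3] L=32.5 area=374 cen=[269.2 321.5]
px=[269. 399.] bow=[403.7 374.7] r=11.9 far=[428.9 345.5] L=38.6 area=831 cen=[408.  365.6]
px=[295. 367.] bow=[416.  286.7] r=14.8 far=[406.3 259. ] L=29.3 area=949 cen=[414.5 282.9]
px=[322. 332.] bow=[435.5 183.7] r=9.2 far=[400.7 171.1] L=37.1 area=997 cen=[425.9 185.8]
px=[241. 381.] bow=[476.3 365.9] r=14.6 far=[481.7 394.3] L=28.9 area=945 cen=[477.1 369.9]
px=[188. 432.] bow=[477.5 504.6] r=2.8 far=[490.6 503.3] L=13.1 area=78 cen=[481.  504.5]
px=[269. 348.] bow=[481.5 280.1] r=14.8 far=[505.2 297. ] L=29.1 area=958 cen=[484.7 283. ]
px=[215. 358.] bow=[542.7 377.7] r=11.8 far=[577.5 363. ] L=37.8 area=825 cen=[550.2 372.1]
px=[243. 329.] bow=[547.2 290.4] r=11.7 far=[584.  280.2] L=38.2 area=808 cen=[555.7 286.4]
px=[271. 303.] bow=[547.1 196.8] r=8.8 far=[570.7 224.2] L=36.2 area=929 cen=[556.2 199.8]
px=[187. 313.] bow=[689.3 331.3] r=2.0 far=[672.4 347.7] L=23.5 area=72 cen=[683.9 333.9]
knob [504.  -40.   64.7]
wheel [ 522.9 -159.   152.2]
wheel2 [ 516.6 -230.   152.6]
handle [ 491.  -186.3  168.2]
teal [741.8 202.   66. ]
blk [674.1 -23.9  53.7]
board [682.  174.3  11.7]
col [ 634.9 -189.9  131. ]
col2 [ 387.3 -187.1  133.6]
bed [441.3  12.   12.2]
```

View pics/crop1.png

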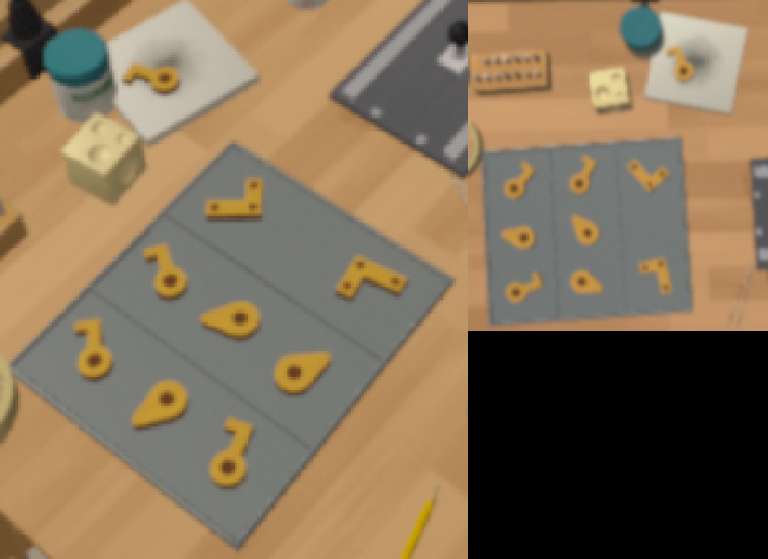

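Run:
```python
from h import *
a=cv2.imread("pics/top0.png");d=np.load("top0.npy")
m=camera_model("top");R=np.array(m["R"]);t=np.array(m["t"])
v,u=np.mgrid[0:480,0:640]
P=np.stack([(u-m["cx"])/m["fx"]*d,(v-m["cy"])/m["fy"]*d,d],-1);W=(P-t)@R
def sel(z0,z1,x0,x1,y0,y1): return (W[...,2]>z0)&(W[...,2]<z1)&(W[...,0]>x0)&(W[...,0]<x1)&(W[...,1]>y0)&(W[...,1]<y1)
w=sel(144,160,400,640,-300,-100)
pts=np.argwhere(w)[:,::-1].astype(np.float32)
c,r=cv2.minEnclosingCircle(pts);print("wheel px",c,r,"world",ray("top",*c,150))
ar=w.sum();print("centroid",W[w][:,:2].mean(0))
h=sel(161,180,430,600,-260,-130);Q=W[h];print("handle n",h.sum(),Q.mean(0));ln=cv2.fitLine(Q[:,:2].astype(np.float32),2,0,.01,.01).ravel();pr=(Q[:,:2]-ln[2:])@ln[:2];print(ln,"ends",ln[2:]+ln[:2]*pr.min(),ln[2:]+ln[:2]*pr.max())
k=sel(50,75,470,540,-70,-10);print("knob",k.sum(),W[k].mean(0),W[k].max(0),W[k].min(0))
x=sel(120,140,360,660,-230,-150)&~w; print("crosshead rect",cv2.minAreaRect(W[x][:,:2].astype(np.float32)))
b=sel(8,40,380,640,-30,120);print("bed rect",cv2.minAreaRect(W[b][:,:2].astype(np.float32)))
g=cv2.inRange(cv2.cvtColor(a,cv2.COLOR_BGR2GRAY),0,60)>0
g&=sel(-5,200,480,530,-90,0);uv=np.argwhere(g)[:,::-1].mean(0);print("knob dark",uv,g.sum(),ray("top",*uv,58))
A=cv2.resize(a[175:300,325:465],None,fx=5.6,fy=4.8,interpolation=3);cv2.imwrite("pics/crop2.png",A)
```

```text
wheel px (434.0, 232.0) 28.160354614257812 world [ 512.61824005 -191.08244457  150.        ]
centroid [ 514.82120283 -190.21835996]
handle n 162 [ 483.17735159 -185.42541082  170.12935472]
[ 9.8681748e-01 -1.6183718e-01  4.8317734e+02 -1.8542542e+02] ends [ 455.40652651 -180.87102709] [ 518.65830384 -191.24426146]
knob 64 [507.13943833 -38.52944451  59.42322098] [518.58147351 -27.4195885   66.03080533] [496.67840301 -48.51385792  51.25003208]
crosshead rect ((513.1981201171875, -190.84725952148438), (278.1077880859375, 51.09518051147461), 1.8729407787322998)
bed rect ((499.297119140625, 41.92685317993164), (145.77330017089844, 230.3614044189453), 88.46485137939453)
knob dark [369.16129032 239.09677419] 31 [507.15112329 -38.45924976  58.        ]
```

View pics/crop2.png

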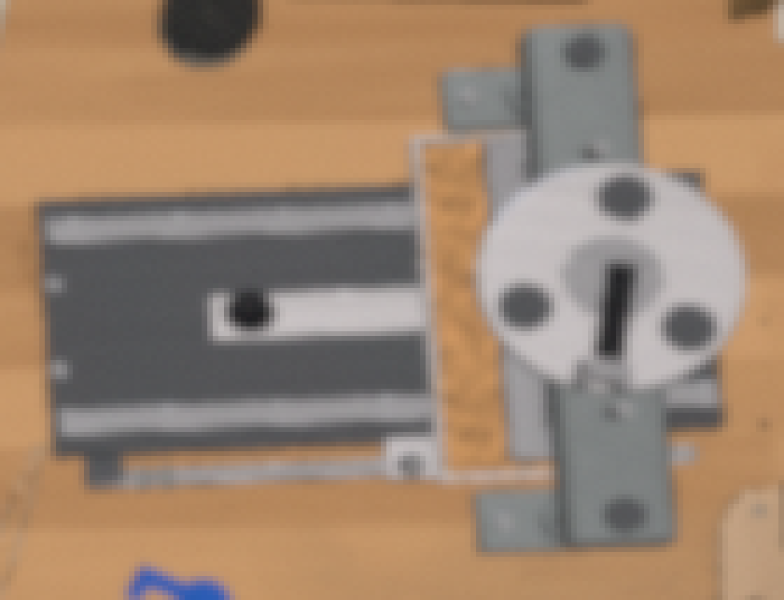

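```bash
cat > to.py <<'E'
# usage: to.py x y z [phi]  -> delta in current tool axes (mm, deg); prefix p: press coords "p x y z"
import sys,numpy as np
from scipy.spatial.transform import Rotation as Ro
from plant import state
C=np.array([512.8,-191.]);YAW=1.9
s=state();R=Ro.from_rotvec(s["orientation"]).as_matrix()
p=s["position"];phi=np.degrees(np.arctan2(R[1,0],R[0,0]))
c,n=np.cos(np.radians(YAW)),np.sin(np.radians(YAW));M=np.array([[c,-n],[n,c]])
q=M.T@(p[:2]-C)
print("t",round(s["time"],2),"pos",p.round(1),"press",q.round(1),"phi",phi.round(1),"tilt",R[:2,2].round(3),"F",s["wrist_force"].round(1),"T",s["ft_torque"].round(2),"gap",round(s["finger_gap"],1),"j6",s["joint_positions"][5].round(2))
a=sys.argv[1:]
if a:
    pr=a[0]=="p"; a=[float(x) for x in a[pr:]]
    X=np.array(a[:3]); 
    if pr: X[:2]=C+M@X[:2]
    print("delta tool",(R.T@(X-p)).round(1),end=" ")
    if len(a)>3:
        f=np.radians(a[3]);D=np.array([[np.cos(f),np.sin(f),0],[np.sin(f),-np.cos(f),0],[0,0,-1]])
        print("rot",np.degrees(Ro.from_matrix(R.T@D).as_rotvec()).round(1), "after-rot delta",(D.T@(X-p)).round(1))
E
python3 -m crank '[[[0,0,-7,0,0,0,0.7],[0,0,-7,0,0,0,0.7],[0,0,-7,0,0,0,0.7],[0,0,-7,0,0,0,0.7],[0,0,-7,0,0,0,0.7],[0,0,-7,0,0,0,0.7],[0,0,-7,0,0,0,0.7],[0,0,-7,0,0,0,0.7],[0,0,-7,0,0,0,0.7],[0,0,-7,0,0,0,0.7]]]' 30
python3 -m crank '[[[0,0,-7,0,0,0,0.7],[0,0,0,0,0,0,0.7]]]'
python3 to.py p -0.5 152.5 120 91.9
```

```text
time: 0.93
position: [156.0, -600.2, 229.6]
orientation: [-2.285, -2.139, -0.015]
wrist_force: [0.5, 0.4, 0.2]
finger_gap: 60.8
time: 1.1
position: [156.0, -599.4, 228.4]
orientation: [-2.143, -2.279, -0.019]
wrist_force: [0.2, 0.7, 0.4]
finger_gap: 61.1
t 1.1 pos [ 156.  -599.4  228.4] press [-370.2 -396.3] phi 93.5 tilt [-0.001  0.018] F [0.2 0.7 0.4] T [-0.01 -0.12 -0.  ] gap 61.1 j6 -1.56
delta tool [536.1 385.2 117.8] rot [-0.  -1.   1.6] after-rot delta [548.8 369.7 108.4]
```

```bash
python3 -m crank '[[[0,-1,1.6,0,0,-1,0.7],[0,0,0,34,23,-1,0.7],[0,0,0,34,23,-1,0.7],[0,0,0,34,23,-1,0.7],[0,0,0,34,23,-1,0.7],[0,0,0,34,23,-1,0.7],[0,0,0,34,23,-1,0.7],[0,0,0,34,23,-1,0.7],[0,0,0,34,23,-1,0.7]]]'
python3 to.py p -0.5 152.5 120 91.9
```

```text
time: 1.85
position: [334.3, -326.1, 232.8]
orientation: [2.236, 2.204, -0.007]
wrist_force: [0.8, -0.0, 0.1]
finger_gap: 61.1
t 1.85 pos [ 334.3 -326.1  232.8] press [-182.9 -129.1] phi 89.2 tilt [-0.001 -0.005] F [ 0.8 -0.   0.1] T [ 0.05 -0.15 -0.02] gap 61.1 j6 -0.99
delta tool [290.5 168.9 111.2] rot [-0.1  0.3 -2.7] after-rot delta [281.6 182.4 112.8]
```

```bash
python3 -m crank '[[[0,0,-2.7,0,0,-1,0.7],[0,0,0,34,22,-1,0.7],[0,0,0,34,22,-1,0.7],[0,0,0,34,22,-1,0.7],[0,0,0,34,22,-1,0.7],[0,0,0,34,22,-1,0.7],[0,0,0,34,22,-1,0.7],[0,0,0,34,22,-1,0.7],[0,0,0,0,0,0,0.7]]]'
python3 to.py p -0.5 152.5 120 91.9
```

```text
time: 2.6
position: [487.4, -72.7, 240.3]
orientation: [2.211, 2.228, 0.0]
wrist_force: [-0.6, -1.5, -0.1]
finger_gap: 61.2
t 2.6 pos [487.4 -72.7 240.3] press [-21.5 119.1] phi 90.4 tilt [ 0.002 -0.002] F [-0.6 -1.5 -0.1] T [-0.08 -0.16 -0.02] gap 61.2 j6 -0.38
delta tool [ 34.2  19.8 120.3] rot [ 0.1  0.1 -1.5] after-rot delta [ 33.4  21.  120.3]
```

```bash
python3 -m crank '[[[0,0,-1.5,17,10,0,0.7],[0,0,0,17,10,0,0.7],[0,0,0,0,0,35,0.7],[0,0,0,0,0,35,0.7],[0,0,0,0,0,30,0.7],[0,0,0,0,0,20,0.7],[0,0,0,0,0,0,0.7],[0,0,0,0,0,0,0.7]]]'
python3 to.py p -0.5 152.5 49 91.9
```

```text
time: 3.27
position: [511.8, -34.7, 117.7]
orientation: [2.19, 2.238, 0.005]
wrist_force: [-0.6, 1.2, 0.0]
finger_gap: 61.2
t 3.27 pos [511.8 -34.7 117.7] press [  4.2 156.2] phi 91.2 tilt [ 0.01  -0.005] F [-0.6  1.2  0. ] T [-0.   -0.08 -0.04] gap 61.2 j6 -0.3
delta tool [-3.4 -5.3 68.6] rot [ 0.5  0.3 -0.7] after-rot delta [-3.7 -4.7 68.7]
```

Run:
```python
from h import *
a,d=capture("scene");cv2.imwrite("pics/s1.png",cv2.resize(a[150:330,250:450],None,fx=3,fy=3,interpolation=3))
```

```text
(no output)
```

View pics/s1.png

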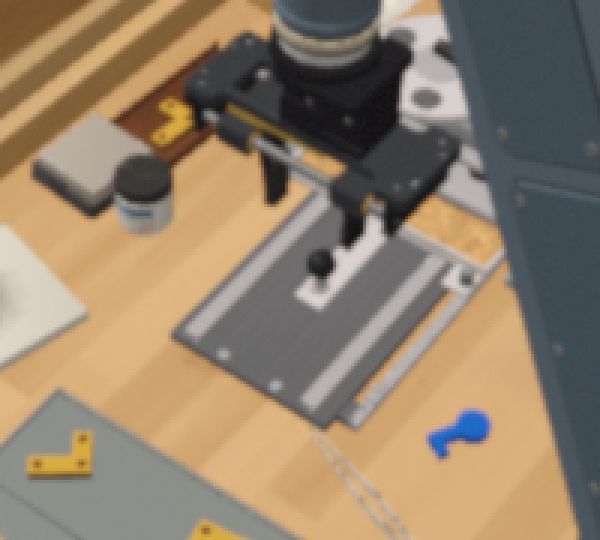

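```bash
python3 -m crank '[[[0.5,0.3,-0.7,-3.5,-4.7,20,0.7],[0,0,0,0,0,25,0.7],[0,0,0,0,0,20,0.7],[0,0,0,0,0,3,0.7],[0,0,0,0,0,0,0.7],[0,0,0,0,0,0,0.2],[0,0,0,0,0,0,0.1],[0,0,0,0,0,0,0],[0,0,0,0,0,0,0],[0,0,0,0,0,-0.5,0]]]' 35
python3 to.py p -8.5 275 49 91.9
```

```text
time: 4.15
position: [512.4, -42.0, 61.4]
orientation: [2.179, 2.243, 0.01]
wrist_force: [-6.2, -0.5, -5.1]
finger_gap: 35.5
t 4.15 pos [512.4 -42.   61.4] press [  4.6 149. ] phi 91.7 tilt [ 0.015 -0.005] F [-6.2 -0.5 -5.1] T [-0.14  0.9   0.02] gap 35.5 j6 -0.33
delta tool [126.1 -13.8  11.4] rot [ 0.9  0.3 -0.2] after-rot delta [126.  -13.1  12.4]
```

```bash
python3 -m crank '[[[0,0,0,0,0,0,0.6],[0,0,0,0,0,0,0.6],[0.9,0.3,0,3,-5,2,0.6],[0,0,0,0,0,8,0.6],[0,0,0,0,0,3,0.6],[0,0,0,0,0,0,0.6]]]' 35
python3 to.py p -0.5 152.5 49 91.9
```

```text
time: 4.65
position: [510.8, -39.5, 49.4]
orientation: [2.184, 2.248, 0.006]
wrist_force: [1.1, -0.0, -0.3]
finger_gap: 51.9
t 4.65 pos [510.8 -39.5  49.4] press [  3.  151.5] phi 91.6 tilt [ 0.008 -0.003] F [ 1.1 -0.  -0.3] T [-0.04 -0.08 -0.05] gap 51.9 j6 -0.32
delta tool [ 1.  -3.6  0.3] rot [ 0.4  0.2 -0.3] after-rot delta [ 1.  -3.5  0.4]
```

```bash
python3 -m crank '[[[0.4,0,0,1,-4.5,-0.3,0.6],[0,0,0,0,0,-0.3,0.3],[0,0,0,0,0,-0.3,0],[0,0,0,0,0,-0.3,0],[0,0,0,0,0,-0.3,0],[0,0,0,0,0,-0.3,0],[0,0,0,0,0,-0.3,0],[0,0,0,0,0,-0.3,0]]]' 35
python3 to.py p 0 275 49 91.9
```

```text
time: 5.32
position: [506.3, -38.6, 50.9]
orientation: [2.188, 2.251, -0.003]
wrist_force: [1.4, -0.6, -7.5]
finger_gap: 22.0
t 5.32 pos [506.3 -38.6  50.9] press [ -1.4 152.5] phi 91.6 tilt [ 0.    -0.003] F [ 1.4 -0.6 -7.5] T [-0.04 -0.31  0.03] gap 22.0 j6 -0.32
delta tool [122.5   0.8   1.6] rot [ 0.   0.2 -0.3] after-rot delta [122.5   1.4   1.9]
```

```bash
python3 -m crank '[[[0,0,0,6,0,0,0],[0,0,0,10,0,0,0],[0,0,0,14,0,0,0],[0,0,0,14,0,0,0],[0,0,0,14,0,0,0],[0,0,0,14,0,0,0],[0,0,0,14,0,0,0],[0,0,0,14,0,0,0],[0,0,0,0,0,0,0]]]'
python3 to.py p 0 275 49 91.9
```

```text
time: 6.07
position: [502.6, 69.0, 51.1]
orientation: [2.187, 2.25, -0.003]
wrist_force: [0.2, 0.6, -1.2]
finger_gap: 23.8
t 6.07 pos [502.6  69.   51.1] press [ -1.6 260.2] phi 91.6 tilt [ 0.001 -0.004] F [ 0.2  0.6 -1.2] T [ 0.06 -0.2  -0.06] gap 23.8 j6 -0.1
delta tool [14.8  1.5  2. ] rot [ 0.1  0.2 -0.3] after-rot delta [14.8  1.6  2.1]
```

```bash
python3 -m crank '[[[0,0,0,4,0,0,0],[0,0,0,4,0,0,0],[0,0,0,3,0,0,0],[0,0,0,0,0,0,0]]]'
python3 -m crank '[[[0,0,0,2,0,0,0],[0,0,0,0,0,0,0]]]'
python3 -m crank '[[[0,0,0,2,0,0,0],[0,0,0,0,0,0,0]]]'
python3 -m crank '[[[0,0,0,2,0,0,0],[0,0,0,0,0,0,0]]]'
python3 to.py p 0 275 49 91.9
```

```text
time: 6.4
position: [502.2, 81.1, 51.2]
orientation: [2.183, 2.252, -0.004]
wrist_force: [1.0, 6.1, -1.6]
finger_gap: 21.7
time: 6.57
position: [502.2, 83.4, 51.2]
orientation: [2.185, 2.251, -0.004]
wrist_force: [-0.2, 0.9, -1.4]
finger_gap: 21.9
time: 6.73
position: [502.1, 85.2, 51.2]
orientation: [2.185, 2.251, -0.004]
wrist_force: [0.0, 0.5, -1.6]
finger_gap: 22.1
time: 6.9
position: [502.1, 87.1, 51.2]
orientation: [2.186, 2.25, -0.004]
wrist_force: [0.7, -0.2, -0.6]
finger_gap: 22.0
t 6.9 pos [502.1  87.1  51.2] press [ -1.5 278.3] phi 91.7 tilt [ 0.001 -0.005] F [ 0.7 -0.2 -0.6] T [ 0.12 -0.13  0.05] gap 22.0 j6 -0.07
delta tool [-3.3  1.5  2.2] rot [ 0.1  0.3 -0.2] after-rot delta [-3.3  1.5  2.2]
```

```bash
for i in 1; do python3 -m crank '[[[0,0,0,-2,0,0,0],[0,0,0,0,0,0,0]]]'
python3 -m crank '[[[0,0,0,-1.5,0,0,0],[0,0,0,0,0,0,0]]]'; done
python3 to.py
python3 - <<'E'
from h import *
a,d=capture("top");cv2.imwrite("pics/t1.png",a)
cv2.imwrite("pics/t1c.png",cv2.resize(a[190:300,290:470],None,fx=4.3,fy=4.3,interpolation=3))
E
```

```text
time: 7.07
position: [502.2, 85.1, 51.2]
orientation: [2.186, 2.25, -0.004]
wrist_force: [0.4, -1.1, -0.8]
finger_gap: 22.0
time: 7.23
position: [502.2, 83.3, 51.2]
orientation: [2.186, 2.25, -0.004]
wrist_force: [-0.6, -0.7, -1.1]
finger_gap: 21.8
t 7.23 pos [502.2  83.3  51.2] press [ -1.5 274.5] phi 91.7 tilt [ 0.001 -0.005] F [-0.6 -0.7 -1.1] T [-0.08 -0.07  0.09] gap 21.8 j6 -0.07
```

View pics/t1c.png

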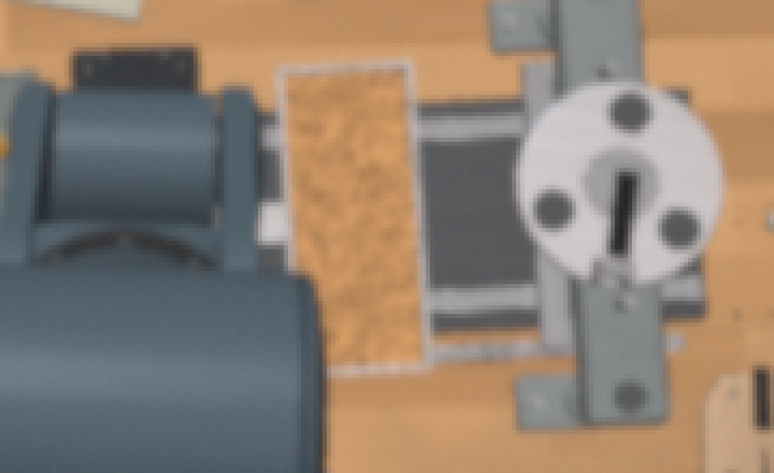

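```bash
python3 -m crank '[[[0,0,0,0,0,0,0.6],[0,0,0,0,0,0,0.6],[0,0,0,0,0,0,0.6],[0,0,0,0,0,-20,0.6],[0,0,0,0,0,-40,0.55],[0,0,-7,10,0,-40,0.55],[0,0,-7,25,0,-5,0.55],[0,0,-7,30,0,0,0.55],[0,0,-7,30,0,0,0.55],[0,0,-7,30,0,0,0.55]]]' 20
python3 to.py 547.3 290.4 100 142
python3 - <<'E'
from h import *
a,d=capture("top");cv2.imwrite("pics/t2.png",a)
for n,box in(("top",(195,200,310,300)),("scene",(185,275,355,440))):
    if n=="scene": a,d=capture("scene");cv2.imwrite("pics/s2.png",a)
    o,c=brass(n,a,box,13)
    [print(*[f"{k}={v}" for k,v in q.items()]) for q in sorted(o,key=lambda q:tuple(q['cen'])) if q['r']>6]
a=cv2.imread("pics/t2.png");S=4
c=cv2.resize(a[190:300,325:410],None,fx=S,fy=S,interpolation=3);hs=cv2.cvtColor(c,cv2.COLOR_BGR2HSV)
cv2.imwrite("pics/t2c.png",c)
E
```

```text
time: 8.12
position: [467.4, 200.3, 162.0]
orientation: [1.39, 2.808, 0.001]
wrist_force: [-0.7, 1.1, -0.6]
finger_gap: 47.9
t 8.12 pos [467.4 200.3 162. ] press [-32.4 392.6] phi 127.3 tilt [ 0.007 -0.003] F [-0.7  1.1 -0.6] T [ 0.04 -0.11 -0.04] gap 47.9 j6 -0.46
delta tool [ 23.6 118.   62.3] rot [  0.2   0.4 -14.7] after-rot delta [ -7.5 120.2  62. ]
px=[218. 281.] bow=[404.  374.1] r=10.5 far=[409.2 361.3] L=13.7 area=416 cen=[404.2 374. ]
px=[250. 275.] bow=[419.8 281.3] r=6.4 far=[415.  301.5] L=20.8 area=383 cen=[420.  287.5]
px=[218. 254.] bow=[478.4 375.7] r=8.6 far=[464.2 363.6] L=18.7 area=488 cen=[477.7 374.9]
px=[220. 227.] bow=[542.6 377.8] r=10.8 far=[574.8 363.4] L=35.2 area=618 cen=[549.1 372.8]
px=[269. 399.] bow=[403.2 375.1] r=11.6 far=[428.5 345.9] L=38.6 area=796 cen=[407.8 365.8]
px=[295. 367.] bow=[415.9 286.8] r=14.4 far=[406.3 259.8] L=28.7 area=921 cen=[414.3 283. ]
px=[322. 332.] bow=[435.3 183.9] r=9.0 far=[400.7 171.9] L=36.7 area=956 cen=[425.8 185.9]
px=[241. 381.] bow=[476.  366.2] r=14.5 far=[482.  393.9] L=28.4 area=921 cen=[476.9 370. ]
px=[269. 348.] bow=[481.5 280.3] r=14.5 far=[504.8 296.7] L=28.4 area=932 cen=[484.5 283. ]
px=[215. 358.] bow=[542.2 378. ] r=11.6 far=[577.4 363.7] L=38.0 area=794 cen=[549.9 372.3]
px=[243. 329.] bow=[545.9 291.3] r=11.3 far=[584. 281.] L=39.5 area=775 cen=[555.3 286.6]
px=[271. 303.] bow=[547.1 197. ] r=8.6 far=[572.1 222.8] L=35.9 area=922 cen=[556.  200.3]
```

```bash
python3 -m crank '[[[0,0,-7,0,28,0,0.5],[0,0,-7,0,32,0,0.5],[0,0,-1,0,35,15,0.5],[0,0,0,-8,25,15,0.5],[0,0,0,0,0,15,0.5],[0,0,0,0,0,0,0.5],[0,0,0,0,0,0,0.5]]]' 20
python3 to.py 547.3 290.4 20 142
```

```text
time: 8.8
position: [553.9, 285.9, 114.3]
orientation: [1.005, 2.973, -0.006]
wrist_force: [-0.5, 0.1, 0.1]
finger_gap: 43.4
t 8.8 pos [553.9 285.9 114.3] press [ 56.9 475.3] phi 142.7 tilt [ 0.002 -0.005] F [-0.5  0.1  0.1] T [ 0.04 -0.19 -0.02] gap 43.4 j6 -0.62
delta tool [ 8.4 -0.2 94.3] rot [-0.1  0.2  0.7] after-rot delta [ 8.  -0.6 94.3]
```

```bash
python3 -m crank '[[[0,0,0.7,8,-0.6,20,0.5],[0,0,0,0,0,20,0.5],[0,0,0,0,0,20,0.5],[0,0,0,0,0,14,0.5],[0,0,0,0,0,0,0.5],[0,0,0,0,0,0,0.5]]]' 20
python3 to.py 547.3 290.4 20 142
```

```text
time: 9.3
position: [547.9, 285.6, 43.4]
orientation: [1.034, 2.96, -0.005]
wrist_force: [0.8, 0.0, -0.2]
finger_gap: 43.2
t 9.3 pos [547.9 285.6  43.4] press [ 50.8 475.2] phi 141.5 tilt [ 0.005 -0.005] F [ 0.8  0.  -0.2] T [ 0.03 -0.18 -0.02] gap 43.2 j6 -0.59
delta tool [ 3.6  3.4 23.4] rot [-0.1  0.4 -0.5] after-rot delta [ 3.4  3.4 23.4]
```

```bash
python3 -m crank '[[[0,0.4,-0.5,4,3.8,10,0.5],[0,0,0,0,0,0,0.5],[0,0,0,0,0,0,0.5]]]' 20
python3 to.py 547.3 290.4 20 142
```

```text
time: 9.55
position: [548.6, 290.9, 36.1]
orientation: [1.024, 2.968, 0.003]
wrist_force: [0.3, 0.0, -0.5]
finger_gap: 43.3
t 9.55 pos [548.6 290.9  36.1] press [ 51.7 480.4] phi 141.9 tilt [0.003 0.001] F [ 0.3  0.  -0.5] T [ 0.07 -0.16 -0.01] gap 43.3 j6 -0.6
delta tool [ 0.7 -1.2 16.1] rot [ 0.1  0.1 -0.1] after-rot delta [ 0.7 -1.1 16.1]
```

```bash
python3 -m crank '[[[0,0,0,1,-1,10,0.5],[0,0,0,0,0,5,0.5],[0,0,0,0,0,0,0.5]]]' 20
python3 to.py 547.3 290.4 20 142
python3 -m crank '[[[0,0,0,0,0,0,0],[0,0,0,0,0,-0.3,0],[0,0,0,0,0,-0.3,0],[0,0,0,0,0,-0.3,0],[0,0,0,0,0,-0.3,0],[0,0,0,0,0,-0.3,0],[0,0,0,0,0,-0.3,0]]]' 40
python3 to.py p 55 141.5 100 91.9
```

```text
time: 9.8
position: [548.5, 291.3, 21.9]
orientation: [1.023, 2.965, 0.007]
wrist_force: [0.9, 0.6, -0.1]
finger_gap: 43.4
t 9.8 pos [548.5 291.3  21.9] press [ 51.6 480.9] phi 141.9 tilt [0.007 0.002] F [ 0.9  0.6 -0.1] T [ 0.02 -0.19 -0.  ] gap 43.4 j6 -0.6
delta tool [ 0.4 -1.4  1.9] rot [ 0.3  0.2 -0.1] after-rot delta [ 0.4 -1.4  1.9]
time: 10.38
position: [548.1, 291.4, 23.5]
orientation: [1.023, 2.965, 0.006]
wrist_force: [0.5, -0.0, -0.5]
finger_gap: 23.6
t 10.38 pos [548.1 291.4  23.5] press [ 51.3 480.9] phi 141.9 tilt [0.006 0.002] F [ 0.5 -0.  -0.5] T [ 0.04 -0.12  0.05] gap 23.6 j6 -0.6
delta tool [-221.1 -257.4  -77.1] rot [ 0.4  0.  50. ] after-rot delta [-339.4    3.7  -76.5]
```

```bash
python3 -m crank '[[[0,0,0,0,0,0,0.5],[0,0,0,0,0,0,0.5],[0,0,0,0,-1,4.5,0.5],[0,0,0,0,0,0,0.5],[0,0,0,0,0,0,0],[0,0,0,0,0,0,0],[0,0,0,0,0,0,0],[0,0,0,0,0,0,0],[0,0,0,0,0,0,0],[0,0,0,0,0,0,0]]]' 40
python3 to.py p 55 141.5 100 91.9
```

```text
time: 11.22
position: [547.7, 290.5, 18.8]
orientation: [1.023, 2.965, 0.007]
wrist_force: [-0.2, 0.2, -0.2]
finger_gap: 24.3
t 11.22 pos [547.7 290.5  18.8] press [ 50.9 480.1] phi 141.9 tilt [0.006 0.002] F [-0.2  0.2 -0.2] T [ 0.04 -0.12 -0.07] gap 24.3 j6 -0.6
delta tool [-220.9 -256.4  -81.9] rot [ 0.4  0.1 50. ] after-rot delta [-338.6    4.1  -81.2]
```

```bash
python3 -m crank '[[[0,0,0,0,0,-10,0],[0,0,0,0,0,-25,0],[0,0,0,0,0,-35,0],[0,0,7,0,0,-25,0],[0,0,7,0,0,-5,0],[0,0,7,0,0,0,0],[0,0,7,0,0,0,0],[0,0,7,0,0,0,0],[0,0,7,0,0,0,0],[0,0,7,0,0,0,0]]]'
python3 to.py p 53.5 156.5 100 91.9
```

```text
time: 12.05
position: [547.1, 290.5, 130.7]
orientation: [2.186, 2.251, 0.014]
wrist_force: [-0.5, -0.7, -0.3]
finger_gap: 24.4
t 12.05 pos [547.1 290.5 130.7] press [ 50.2 480.1] phi 91.7 tilt [0.009 0.003] F [-0.5 -0.7 -0.3] T [-0.01 -0.14 -0.  ] gap 24.4 j6 0.28
delta tool [-323.6    4.3   29.8] rot [ 0.5 -0.2 -0.2] after-rot delta [-323.6    3.3   30.7]
```

```bash
python3 -m crank '[[[0.5,0,0,-25,0,0,0],[0,0,0,-38,0,0,0],[0,0,0,-38,0,0,0],[0,0,0,-38,0,0,0],[0,0,0,-38,0,0,0],[0,0,0,-38,0,0,0],[0,0,0,-38,0,0,0],[0,0,0,-38,0,0,0],[0,0,0,0,0,0,0],[0,0,0,0,0,0,0]]]'
python3 to.py p 53.5 156.5 43.5 91.9
```

```text
time: 12.88
position: [558.1, -10.5, 138.1]
orientation: [2.182, 2.249, 0.021]
wrist_force: [-1.3, 0.4, -0.2]
finger_gap: 24.3
t 12.88 pos [558.1 -10.5 138.1] press [ 51.3 178.9] phi 91.7 tilt [0.015 0.004] F [-1.3  0.4 -0.2] T [ 0.05 -0.08  0.  ] gap 24.3 j6 -0.26
delta tool [-22.8   0.9  94.5] rot [ 0.9 -0.2 -0.2] after-rot delta [-22.4   2.2  94.6]
```

```bash
python3 -m crank '[[[0.9,-0.2,-0.2,-22,2,10,0],[0,0,0,0,0,25,0],[0,0,0,0,0,25,0],[0,0,0,0,0,12,0],[0,0,0,0,0,0,0],[0,0,0,0,0,0,0]]]'
python3 to.py p 53.5 156.5 43.5 91.9
```

```text
time: 13.38
position: [563.8, -30.0, 68.4]
orientation: [2.177, 2.257, 0.006]
wrist_force: [-0.0, 0.7, -0.2]
finger_gap: 24.8
t 13.38 pos [563.8 -30.   68.4] press [ 56.4 159.2] phi 92.1 tilt [ 0.007 -0.001] F [-0.   0.7 -0.2] T [-0.04 -0.08  0.01] gap 24.8 j6 -0.29
delta tool [-2.7 -3.  24.9] rot [0.4 0.1 0.2] after-rot delta [-2.7 -2.9 24.9]
```

```bash
python3 -m crank '[[[0.4,0,0.2,-2.7,-3,8,0],[0,0,0,0,0,8,0],[0,0,0,0,0,4,0],[0,0,0,0,0,0,0],[0,0,0,0,0,0,0]]]'
python3 to.py p 53.5 156.5 43.5 91.9
```

```text
time: 13.8
position: [562.4, -30.8, 49.7]
orientation: [2.178, 2.258, 0.002]
wrist_force: [0.4, 0.0, 0.3]
finger_gap: 24.4
t 13.8 pos [562.4 -30.8  49.7] press [ 54.9 158.5] phi 92.1 tilt [ 0.004 -0.003] F [0.4 0.  0.3] T [-0.   -0.08 -0.05] gap 24.4 j6 -0.29
delta tool [-2.  -1.4  6.2] rot [0.2 0.2 0.2] after-rot delta [-2.  -1.4  6.2]
```

```bash
python3 -m crank '[[[0.2,0.2,0,-2,-1.4,3,0],[0,0,0,0,0,3,0],[0,0,0,0,0,0,0],[0,0,0,0,0,0,0]]]'
python3 to.py p 53.5 156.5 43.5 91.9
```

```text
time: 14.13
position: [561.7, -33.3, 44.1]
orientation: [2.18, 2.26, 0.003]
wrist_force: [-0.1, -0.6, -0.6]
finger_gap: 24.5
t 14.13 pos [561.7 -33.3  44.1] press [ 54.1 156. ] phi 92.1 tilt [0.002 0.001] F [-0.1 -0.6 -0.6] T [-0.07 -0.1   0.02] gap 24.5 j6 -0.3
delta tool [ 0.5 -0.6  0.6] rot [ 0.1 -0.   0.2] after-rot delta [ 0.5 -0.6  0.6]
```

```bash
python3 -m crank '[[[0,0,0,0,0,0.6,0],[0,0,0,0,0,0,0.42],[0,0,0,0,0,0,0.42],[0,0,0,0,0,0,0.42],[0,0,0,0,0,-15,0.42],[0,0,0,0,0,-35,0.42],[0,0,0,20,0,-30,0.42],[0,0,0,38,0,0,0.42],[0,0,0,38,0,0,0.42],[0,0,0,38,0,0,0.42]]]' 20
python3 -m crank '[[[0,0,0,38,0,0,0.45],[0,0,0,38,0,0,0.45],[0,0,0,38,0,0,0.45],[0,0,0,38,0,0,0.45],[0,0,-7,30,0,0,0.5],[0,0,-7,0,0,0,0.5],[0,0,-7,0,0,0,0.5],[0,0,-7,0,0,0,0.5],[0,0,-7,0,0,0,0.5],[0,0,-7,0,0,0,0.5]]]' 20
python3 to.py 542.6 377.8 100 134.5
python3 - <<'E'
from h import *
a,d=capture("top");cv2.imwrite("pics/t3.png",a)
b,d=capture("scene");cv2.imwrite("pics/s3.png",b)
A=cv2.resize(a[190:300,310:420],(440,440),interpolation=3)
B=cv2.resize(b[210:290,300:440],(360,206),interpolation=3)
c=np.zeros((440,800,3),np.uint8);c[:,:440]=A;c[:206,440:]=B;cv2.imwrite("pics/c3.png",c)
o,_=brass("scene",b,(185,275,355,440),13)
[print(*[f"{k}={v}" for k,v in q.items()]) for q in o if q['r']>6]
E
```

```text
time: 14.97
position: [560.8, 96.5, 128.1]
orientation: [2.193, 2.242, 0.008]
wrist_force: [0.4, -0.5, 0.3]
finger_gap: 36.9
time: 15.8
position: [553.8, 299.3, 130.9]
orientation: [1.214, 2.885, 0.015]
wrist_force: [0.0, -0.1, 0.9]
finger_gap: 43.4
t 15.8 pos [553.8 299.3 130.9] press [ 57.3 488.7] phi 134.4 tilt [0.015 0.004] F [ 0.  -0.1  0.9] T [ 0.   -0.14  0.06] gap 43.4 j6 -0.45
delta tool [64.2 46.4 31.1] rot [ 0.8  0.4 -0.1] after-rot delta [63.9 47.  30.9]
px=[269. 399.] bow=[403.7 374.6] r=11.4 far=[428.5 345.9] L=38.0 area=782 cen=[407.7 365.9]
px=[241. 381.] bow=[475.8 366. ] r=14.3 far=[481.3 394. ] L=28.5 area=905 cen=[476.8 370. ]
px=[295. 367.] bow=[415.9 286.8] r=14.3 far=[406.3 259.8] L=28.7 area=907 cen=[414.3 283. ]
px=[215. 359.] bow=[542.8 377.7] r=11.3 far=[577.  363.4] L=37.1 area=770 cen=[549.8 372.4]
px=[269. 348.] bow=[481.3 280.4] r=14.4 far=[504.  297.5] L=28.4 area=913 cen=[484.4 283.1]
px=[322. 332.] bow=[435.2 183.8] r=8.9 far=[400.7 171.9] L=36.5 area=932 cen=[425.8 186. ]
px=[271. 303.] bow=[547.  197.1] r=8.4 far=[569.9 224.3] L=35.5 area=875 cen=[555.8 200.4]
```

View pics/c3.png

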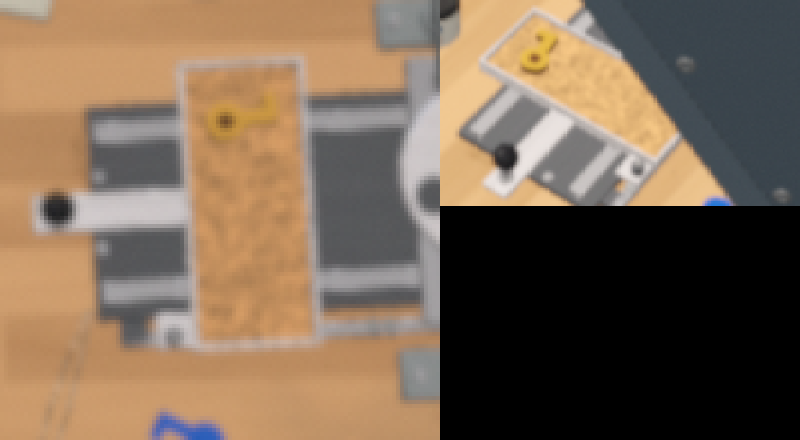

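```bash
python3 -m crank '[[[0.8,0.4,0,32,23,10,0.5],[0,0,0,32,23,15,0.5],[0,0,0,0,0,20,0.5],[0,0,0,0,0,25,0.5],[0,0,0,0,0,15,0.5],[0,0,0,0,0,0,0.5],[0,0,0,0,0,0,0.5]]]' 20
python3 to.py 542.6 377.8 18.5 134.5
```

```text
time: 16.48
position: [545.7, 380.5, 45.1]
orientation: [1.267, 2.87, 0.006]
wrist_force: [0.1, 0.4, -0.3]
finger_gap: 43.6
t 16.48 pos [545.7 380.5  45.1] press [ 51.8 570.1] phi 132.4 tilt [0.006 0.002] F [ 0.1  0.4 -0.3] T [ 0.02 -0.18  0.  ] gap 43.6 j6 -0.3
delta tool [ 0.1 -4.3 26.6] rot [ 0.3  0.1 -2.1] after-rot delta [ 0.2 -4.1 26.6]
```

```bash
python3 -m crank '[[[0.3,0,-2.1,0,-4.3,10,0.5],[0,0,0,0,0,5,0.5],[0,0,0,0,0,0,0.5]]]' 20
python3 to.py 542.6 377.8 18.5 134.5
```

```text
time: 16.73
position: [544.3, 377.6, 32.3]
orientation: [1.221, 2.889, 0.003]
wrist_force: [0.5, -0.1, -0.2]
finger_gap: 43.5
t 16.73 pos [544.3 377.6  32.3] press [ 50.3 567.2] phi 134.2 tilt [ 0.005 -0.   ] F [ 0.5 -0.1 -0.2] T [ 0.05 -0.11  0.02] gap 43.5 j6 -0.33
delta tool [ 1.4 -1.1 13.8] rot [ 0.2  0.2 -0.3] after-rot delta [ 1.3 -1.1 13.8]
```

```bash
python3 -m crank '[[[0.2,0.2,-0.3,1.4,-1,8,0.5],[0,0,0,0,0,4,0.5],[0,0,0,0,0,0,0.5],[0,0,0,0,0,0,0.5]]]' 20
python3 to.py 542.6 377.8 18.5 134.5
python3 -m crank '[[[0,0,0,0,0,0.8,0.5],[0,0,0,0,0,0,0],[0,0,0,0,0,0,0],[0,0,0,0,0,0,0],[0,0,0,0,0,0,0],[0,0,0,0,0,0,0],[0,0,0,0,0,0,0]]]' 40
python3 to.py p -2.5 156.5 100 91.9
```

```text
time: 17.07
position: [545.0, 378.2, 22.5]
orientation: [1.22, 2.891, 0.006]
wrist_force: [-0.2, -0.8, -0.1]
finger_gap: 43.5
t 17.07 pos [545.  378.2  22.5] press [ 51.1 567.8] phi 134.2 tilt [0.005 0.002] F [-0.2 -0.8 -0.1] T [-0.01 -0.15  0.03] gap 43.5 j6 -0.33
delta tool [ 1.4 -2.1  4. ] rot [ 0.3  0.1 -0.3] after-rot delta [ 1.4 -2.   4. ]
time: 17.65
position: [545.7, 378.6, 22.7]
orientation: [1.221, 2.889, 0.008]
wrist_force: [-1.1, -0.2, -0.1]
finger_gap: 23.4
t 17.65 pos [545.7 378.6  22.7] press [ 51.8 568.2] phi 134.2 tilt [0.006 0.003] F [-1.1 -0.2 -0.1] T [ 0.01 -0.13 -0.  ] gap 23.4 j6 -0.33
delta tool [-268.2 -316.6  -78.8] rot [ 0.4 -0.  42.3] after-rot delta [-411.7  -54.3  -77.3]
```

```bash
python3 -m crank '[[[0,0,0,0,0,0,0.5],[0,0,0,0,0,0,0.5],[0,0,0,2,-2,4,0.5],[0,0,0,0,0,1.5,0.5],[0,0,0,0,0,0.5,0.5],[0,0,0,0,0,0,0],[0,0,0,0,0,0,0],[0,0,0,0,0,0,0],[0,0,0,0,0,0,0],[0,0,0,0,0,0,0]]]' 40
python3 -m crank '[[[0,0,0,0,0,0,0],[0,0,0,0,0,0,0]]]'
python3 to.py p -2.5 156.5 100 91.9
```

```text
time: 18.48
position: [541.4, 378.0, 18.5]
orientation: [1.22, 2.891, 0.005]
wrist_force: [1.3, 0.4, 1.1]
finger_gap: 24.7
time: 18.65
position: [541.4, 378.0, 18.5]
orientation: [1.221, 2.891, 0.005]
wrist_force: [-0.5, -0.4, 1.5]
finger_gap: 24.3
t 18.65 pos [541.4 378.   18.5] press [ 47.5 567.8] phi 134.2 tilt [0.005 0.002] F [-0.5 -0.4  1.5] T [-0.09 -0.03  0.04] gap 24.3 j6 -0.33
delta tool [-270.6 -313.5  -82.3] rot [ 0.3  0.  42.3] after-rot delta [-411.3  -50.   -81.5]
```

```bash
python3 -m crank '[[[0,0,0,0,0,-10,0],[0,0,0,0,0,-25,0],[0,0,7,0,0,-35,0],[0,0,7,0,0,-20,0],[0,0,7,0,0,-5,0],[0,0,7,0,0,0,0],[0,0,7,0,0,0,0],[0,0,7,0,0,0,0],[0,0,0,-30,-4,0,0],[0,0,0,-38,-5,0,0]]]'
python3 -m crank '[[[0,0,0,-38,-5,0,0],[0,0,0,-38,-5,0,0],[0,0,0,-38,-5,0,0],[0,0,0,-38,-5,0,0],[0,0,0,-38,-5,0,0],[0,0,0,-38,-5,0,0],[0,0,0,-38,-5,0,0],[0,0,0,-38,-5,0,0],[0,0,0,0,0,0,0],[0,0,0,0,0,0,0]]]'
python3 to.py p -2.5 156.5 70 91.9
```

```text
time: 19.48
position: [535.0, 316.2, 120.3]
orientation: [2.196, 2.243, 0.023]
wrist_force: [0.9, -0.8, 0.3]
finger_gap: 24.2
time: 20.32
position: [501.8, -6.0, 121.2]
orientation: [2.193, 2.234, 0.034]
wrist_force: [-0.1, 0.6, -0.5]
finger_gap: 24.3
t 20.32 pos [501.8  -6.  121.2] press [ -4.9 185.3] phi 91.1 tilt [0.023 0.008] F [-0.1  0.6 -0.5] T [-0.02 -0.04  0.03] gap 24.3 j6 -0.28
delta tool [-29.2   1.6  51. ] rot [ 1.3 -0.4 -0.8] after-rot delta [-28.8   2.4  51.2]
```

```bash
python3 -m crank '[[[1.3,-0.4,-0.8,-28,2,0,0],[0,0,0,0,0,20,0],[0,0,0,0,0,20,0],[0,0,0,0,0,10,0],[0,0,0,0,0,0,0],[0,0,0,0,0,0,0]]]'
python3 to.py p -2.5 156.5 43.2 91.9
```

```text
time: 20.82
position: [507.9, -32.1, 71.7]
orientation: [2.178, 2.257, 0.006]
wrist_force: [0.6, 0.0, -0.2]
finger_gap: 24.0
t 20.82 pos [507.9 -32.1  71.7] press [  0.4 158.9] phi 92.1 tilt [ 0.006 -0.001] F [ 0.6  0.  -0.2] T [ 0.   -0.09  0.05] gap 24.0 j6 -0.32
delta tool [-2.4 -3.  28.5] rot [0.4 0.1 0.2] after-rot delta [-2.4 -2.9 28.5]
```

```bash
python3 -m crank '[[[0.4,0,0.2,-2.4,-3,8,0],[0,0,0,0,0,10,0],[0,0,0,0,0,5,0],[0,0,0,0,0,0,0],[0,0,0,0,0,0,0]]]'
python3 to.py p -2.5 156.5 43.2 91.9
```

```text
time: 21.23
position: [505.8, -32.6, 48.4]
orientation: [2.179, 2.259, -0.0]
wrist_force: [0.0, 0.0, -0.0]
finger_gap: 24.2
t 21.23 pos [505.8 -32.6  48.4] press [ -1.8 158.6] phi 92.1 tilt [ 0.001 -0.002] F [ 0.  0. -0.] T [-0.04 -0.12  0.03] gap 24.2 j6 -0.32
delta tool [-2.  -0.7  5.2] rot [0.1 0.1 0.2] after-rot delta [-2.1 -0.7  5.2]
```

```bash
python3 -m crank '[[[0,0,0,-2,-0.7,2.5,0],[0,0,0,0,0,2.5,0],[0,0,0,0,0,0,0],[0,0,0,0,0,0,0]]]'
python3 to.py p -2.5 156.5 43.2 91.9
```

```text
time: 21.57
position: [505.4, -35.0, 43.4]
orientation: [2.179, 2.259, 0.0]
wrist_force: [-0.1, -0.0, 0.0]
finger_gap: 24.6
t 21.57 pos [505.4 -35.   43.4] press [ -2.2 156.1] phi 92.1 tilt [ 0.003 -0.002] F [-0.1 -0.   0. ] T [-0.06 -0.05 -0.  ] gap 24.6 j6 -0.32
delta tool [ 0.4 -0.3  0.2] rot [0.1 0.1 0.2] after-rot delta [ 0.4 -0.3  0.2]
```

```bash
python3 -m crank '[[[0,0,0,0,0,0.3,0],[0,0,0,0,0,0,0.42],[0,0,0,0,0,0,0.42],[0,0,0,0,0,0,0.42],[0,0,0,0,0,-15,0.42],[0,0,0,0,0,-35,0.42],[0,0,0,20,0,-30,0.42],[0,0,0,38,-5,0,0.42],[0,0,0,38,-5,0,0.42],[0,0,0,38,-5,0,0.42]]]' 20
python3 -m crank '[[[0,0,0,38,-7,0,0.45],[0,0,0,38,-7,0,0.45],[0,0,0,38,-7,0,0.45],[0,0,0,38,-7,0,0.45],[0,0,0,38,-7,0,0.5],[0,0,0,38,-7,0,0.5],[0,0,-7,0,0,0,0.5],[0,0,-7,0,0,0,0.5],[0,0,0,0,0,0,0.5],[0,0,0,0,0,0,0.5]]]' 20
python3 to.py 403.6 374.5 80 108
python3 - <<'E'
from h import *
a,d=capture("top");cv2.imwrite("pics/t4.png",a)
b,d=capture("scene");cv2.imwrite("pics/s4.png",b)
for n,im,box in(("scene",b,(185,275,355,440)),):
  o,_=brass(n,im,box,13)
  [print(*[f"{k}={v}" for k,v in q.items()]) for q in o if q['r']>5]
E
```

```text
time: 22.4
position: [491.4, 95.2, 127.7]
orientation: [2.189, 2.238, 0.009]
wrist_force: [0.6, 0.8, -1.2]
finger_gap: 36.5
time: 23.23
position: [438.9, 342.8, 129.2]
orientation: [1.881, 2.497, 0.021]
wrist_force: [0.4, 0.1, 0.2]
finger_gap: 43.4
t 23.23 pos [438.9 342.8 129.2] press [-56.1 536. ] phi 106.0 tilt [0.02  0.001] F [0.4 0.1 0.2] T [-0.01 -0.1   0.02] gap 43.4 j6 0.19
delta tool [ 40.4 -26.2  48.5] rot [ 1.1  0.3 -2. ] after-rot delta [ 41.1 -23.8  49.2]
px=[269. 399.] bow=[403.7 374.6] r=11.4 far=[428.5 345.9] L=38.0 area=780 cen=[407.7 365.9]
px=[241. 381.] bow=[476. 366.] r=14.3 far=[481.3 394. ] L=28.5 area=904 cen=[476.8 370. ]
px=[295. 368.] bow=[409.1 269.4] r=7.4 far=[420.1 301.4] L=33.9 area=605 cen=[411.2 282.9]
px=[322. 332.] bow=[434.7 183.5] r=8.6 far=[400.7 171.9] L=35.9 area=837 cen=[424.4 184.2]
```

```bash
python3 -m crank '[[[1.1,0.3,-2,20,-12,10,0.5],[0,0,0,21,-12,15,0.5],[0,0,0,0,0,20,0.5],[0,0,0,0,0,22,0.5],[0,0,0,0,0,15,0.5],[0,0,0,0,0,0,0.5],[0,0,0,0,0,0,0.5]]]' 20
python3 to.py 403.6 374.5 18.5 108
```

```text
time: 23.92
position: [409.2, 371.6, 46.1]
orientation: [1.874, 2.518, 0.008]
wrist_force: [-0.1, -0.2, 0.4]
finger_gap: 43.8
t 23.92 pos [409.2 371.6  46.1] press [-84.9 565.7] phi 106.7 tilt [0.005 0.003] F [-0.1 -0.2  0.4] T [-0.02 -0.13  0.  ] gap 43.8 j6 0.24
delta tool [ 4.3 -4.6 27.5] rot [ 0.3 -0.1 -1.3] after-rot delta [ 4.5 -4.4 27.6]
```

```bash
python3 -m crank '[[[0.3,0,-1.3,4.5,-4.5,10,0.5],[0,0,0,0,0,5,0.5],[0,0,0,0,0,0,0.5]]]' 20
python3 to.py 403.6 374.5 18.5 108
```

```text
time: 24.17
position: [405.3, 374.4, 31.9]
orientation: [1.85, 2.539, 0.006]
wrist_force: [0.4, 0.0, 0.2]
finger_gap: 43.4
t 24.17 pos [405.3 374.4  31.9] press [-88.7 568.6] phi 107.8 tilt [0.003 0.003] F [0.4 0.  0.2] T [ 0.   -0.07  0.05] gap 43.4 j6 0.23
delta tool [ 0.6 -1.6 13.4] rot [ 0.2 -0.1 -0.2] after-rot delta [ 0.7 -1.6 13.4]
```

```bash
python3 -m crank '[[[0,0,-0.2,0.6,-1.6,7,0.5],[0,0,0,0,0,4,0.5],[0,0,0,0,0,1.5,0.5],[0,0,0,0,0,0,0.5]]]' 20
python3 to.py 403.6 374.5 18.5 108
```

```text
time: 24.5
position: [404.4, 375.0, 19.5]
orientation: [1.845, 2.541, 0.01]
wrist_force: [-0.5, -0.1, -0.2]
finger_gap: 43.5
t 24.5 pos [404.4 375.   19.5] press [-89.6 569.3] phi 108.0 tilt [0.005 0.004] F [-0.5 -0.1 -0.2] T [ 0.04 -0.1   0.02] gap 43.5 j6 0.23
delta tool [-0.2 -0.9  1. ] rot [ 0.3 -0.1  0. ] after-rot delta [-0.2 -0.9  1. ]
```

```bash
python3 -m crank '[[[0,0,0,0,-0.8,1,0.5],[0,0,0,0,0,0,0],[0,0,0,0,0,0,0],[0,0,0,0,0,0,0],[0,0,0,0,0,0,0],[0,0,0,0,0,0,0],[0,0,0,0,0,0,0],[0,0,0,0,0,0,0]]]' 40
python3 to.py
python3 -m crank '[[[0,0,0,0,0,-10,0],[0,0,0,0,0,-25,0],[0,0,7,0,0,-35,0],[0,0,7,0,0,-25,0],[0,0,2,0,0,-5,0],[0,0,0,-25,2,0,0],[0,0,0,-38,3,0,0],[0,0,0,-38,3,0,0],[0,0,0,-38,3,0,0],[0,0,0,-38,3,0,0]]]'
python3 to.py p -58.5 156.5 100 91.9
```

```text
time: 25.17
position: [404.0, 375.1, 19.0]
orientation: [1.844, 2.54, 0.012]
wrist_force: [0.1, 0.5, -0.4]
finger_gap: 24.2
t 25.17 pos [404.  375.1  19. ] press [-90.  569.4] phi 108.0 tilt [0.006 0.005] F [ 0.1  0.5 -0.4] T [-0.01 -0.09 -0.  ] gap 24.2 j6 0.23
time: 26.0
position: [423.9, 200.3, 129.3]
orientation: [2.179, 2.256, 0.033]
wrist_force: [0.1, 0.2, -0.9]
finger_gap: 24.1
t 26.0 pos [423.9 200.3 129.3] press [-75.9 394. ] phi 92.0 tilt [0.018 0.011] F [ 0.1  0.2 -0.9] T [-0.02 -0.11 -0.05] gap 24.1 j6 0.15
delta tool [-237.8   16.5   27. ] rot [ 1.1 -0.6  0.1] after-rot delta [-237.5   17.4   29.3]
```

```bash
python3 -m crank '[[[1.1,-0.6,0,-25,2,0,0],[0,0,0,-38,3,0,0],[0,0,0,-38,3,0,0],[0,0,0,-38,3,0,0],[0,0,0,-38,3,0,0],[0,0,0,-38,3,0,0],[0,0,0,0,0,0,0],[0,0,0,0,0,0,0]]]'
python3 to.py p -58.5 156.5 70 91.9
```

```text
time: 26.67
position: [450.8, -32.3, 135.4]
orientation: [2.186, 2.243, 0.006]
wrist_force: [-0.6, 0.4, 0.1]
finger_gap: 24.2
t 26.67 pos [450.8 -32.3 135.4] press [-56.7 160.7] phi 91.5 tilt [ 0.01  -0.004] F [-0.6  0.4  0.1] T [ 0.   -0.07  0.02] gap 24.2 j6 -0.34
delta tool [-3.9 -2.4 65.4] rot [ 0.5  0.2 -0.4] after-rot delta [-4.2 -1.8 65.4]
```

```bash
python3 -m crank '[[[0.5,0.2,-0.4,-4,-2,15,0],[0,0,0,0,0,25,0],[0,0,0,0,0,22,0],[0,0,0,0,0,8,0],[0,0,0,0,0,0,0],[0,0,0,0,0,0,0]]]'
python3 to.py p -58.5 156.5 43.7 91.9
```

```text
time: 27.17
position: [451.0, -33.9, 67.0]
orientation: [2.177, 2.256, 0.005]
wrist_force: [-0.2, -0.0, -0.5]
finger_gap: 24.7
t 27.17 pos [451.  -33.9  67. ] press [-56.6 159.1] phi 92.1 tilt [ 0.007 -0.002] F [-0.2 -0.  -0.5] T [-0.02 -0.09  0.02] gap 24.7 j6 -0.36
delta tool [-2.5 -2.1 23.3] rot [0.4 0.1 0.2] after-rot delta [-2.6 -1.9 23.3]
```

```bash
python3 -m crank '[[[0.4,0,0.2,-3,-2,10,0],[0,0,0,0,0,8,0],[0,0,0,0,0,0,0],[0,0,0,0,0,0,0]]]'
python3 to.py p -58.5 156.5 43.7 91.9
```

```text
time: 27.5
position: [450.4, -36.0, 49.9]
orientation: [2.178, 2.256, -0.0]
wrist_force: [0.7, 0.4, -0.5]
finger_gap: 24.3
t 27.5 pos [450.4 -36.   49.9] press [-57.2 157. ] phi 92.0 tilt [ 0.004 -0.004] F [ 0.7  0.4 -0.5] T [-0.02 -0.04  0.03] gap 24.3 j6 -0.36
delta tool [-0.5 -1.3  6.2] rot [0.2 0.2 0.1] after-rot delta [-0.5 -1.3  6.2]
```

```bash
python3 -m crank '[[[0,0.2,0,-0.5,-1.3,3,0],[0,0,0,0,0,3,0],[0,0,0,0,0,0.3,0],[0,0,0,0,0,0,0],[0,0,0,0,0,0,0.42],[0,0,0,0,0,0,0.42],[0,0,0,0,0,0,0.42]]]' 40
python3 to.py p -58.5 156.5 43.7 91.9
python3 -m crank '[[[0,0,0,0,0,-15,0.42],[0,0,0,0,0,-35,0.42],[0,0,0,20,0,-30,0.5],[0,0,0,38,10,0,0.6],[0,0,0,38,10,0,0.6],[0,0,0,38,10,0,0.6],[0,0,0,38,10,0,0.6],[0,0,0,20,0,0,0.6],[0,0,0,0,0,0,0.6]]]' 30
python3 - <<'E'
from h import *
a,d=capture("top");cv2.imwrite("pics/t5.png",a)
b,d=capture("scene");cv2.imwrite("pics/s5.png",b)
A=cv2.resize(a[190:300,310:420],(440,440),interpolation=3)
c=np.zeros((600,800,3),np.uint8);c[:440,:440]=A;c[:270,440:]=cv2.resize(b,(360,270));cv2.imwrite("pics/c5.png",c)
g=cv2.cvtColor(a,cv2.COLOR_BGR2GRAY)[225:260,308:345];u=np.argwhere(g<55)[:,::-1].mean(0)+[308,225];print("knob",u,ray("top",*u,58))
E
python3 to.py p -1.5 274.5 100 91.9
```

```text
time: 28.08
position: [449.8, -37.1, 44.0]
orientation: [2.179, 2.256, 0.005]
wrist_force: [0.4, -0.6, 1.2]
finger_gap: 34.2
t 28.08 pos [449.8 -37.1  44. ] press [-57.9 155.9] phi 92.0 tilt [ 0.006 -0.001] F [ 0.4 -0.6  1.2] T [-0.02 -0.13  0.01] gap 34.2 j6 -0.37
delta tool [ 0.6 -0.6  0.3] rot [0.3 0.1 0.1] after-rot delta [ 0.6 -0.6  0.3]
time: 28.83
position: [488.7, 162.6, 130.5]
orientation: [2.185, 2.243, 0.019]
wrist_force: [-0.7, 0.0, -0.8]
finger_gap: 52.2
knob [320.75 242.  ] [501.68973041  90.51852739  58.        ]
t 28.93 pos [488.6 159.8 130.3] press [-12.5 351.4] phi 91.4 tilt [0.015 0.   ] F [ 0.3 -0.4 -0.3] T [ 0.01 -0.12  0.03] gap 52.1 j6 0.08
delta tool [-76.8  11.3  30.5] rot [ 0.8  0.  -0.5] after-rot delta [-76.9  11.   30.3]
```

View pics/c5.png

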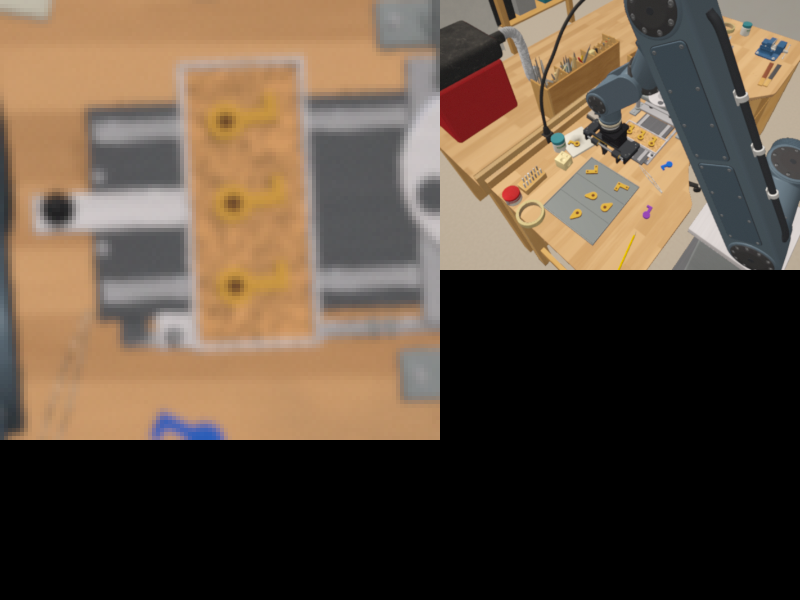

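```bash
python3 -m crank '[[[0.8,0,-0.5,-25,4,0,0.6],[0,0,0,-30,5,0,0.6],[0,0,0,-22,2,0,0.6],[0,0,0,0,0,20,0.6],[0,0,0,0,0,15,0.6],[0,0,0,0,0,0,0.6],[0,0,0,0,0,0,0.6]]]'
python3 to.py p -1.5 274.5 50 91.9
```

```text
time: 29.52
position: [500.4, 69.9, 94.7]
orientation: [2.193, 2.248, -0.005]
wrist_force: [0.3, 0.2, 0.3]
finger_gap: 52.5
t 29.52 pos [500.4  69.9  94.7] press [ -3.7 261.1] phi 91.4 tilt [-0.002 -0.003] F [0.3 0.2 0.3] T [-0.   -0.13 -0.  ] gap 52.5 j6 -0.1
delta tool [13.5  2.2 44.7] rot [-0.1  0.2 -0.5] after-rot delta [13.4  2.2 44.7]
```

```bash
python3 -m crank '[[[0,0,-0.5,13,2,10,0.6],[0,0,0,0,0,20,0.6],[0,0,0,0,0,8,0.6],[0,0,0,0,0,0,0.6],[0,0,0,0,0,0,0.6]]]'
python3 to.py p -1.5 274.5 50 91.9
```

```text
time: 29.93
position: [503.0, 83.2, 56.9]
orientation: [2.184, 2.255, -0.002]
wrist_force: [-1.1, 0.7, 0.6]
finger_gap: 52.2
t 29.93 pos [503.   83.2  56.9] press [ -0.7 274.4] phi 91.8 tilt [ 0.001 -0.003] F [-1.1  0.7  0.6] T [-0.04 -0.15 -0.05] gap 52.2 j6 -0.08
delta tool [ 0.1 -0.8  6.9] rot [ 0.   0.2 -0.1] after-rot delta [ 0.1 -0.8  6.9]
```

```bash
python3 -m crank '[[[0,0,0,0,-0.8,6,0.6],[0,0,0,0,0,0,0.6],[0,0,0,0,0,0,0],[0,0,0,0,0,0,0],[0,0,0,0,0,0,0],[0,0,0,0,0,0,0],[0,0,0,0,0,0,0],[0,0,0,0,0,0,0]]]' 35
python3 to.py p -1.5 129.5 50 91.9
```

```text
time: 30.6
position: [502.2, 84.2, 52.9]
orientation: [2.181, 2.256, -0.0]
wrist_force: [-2.4, -0.2, -0.7]
finger_gap: 22.2
t 30.6 pos [502.2  84.2  52.9] press [ -1.5 275.4] phi 91.9 tilt [ 0.003 -0.003] F [-2.4 -0.2 -0.7] T [-0.09  0.26 -0.01] gap 22.2 j6 -0.08
delta tool [-1.459e+02 -1.000e-01  3.400e+00] rot [0.1 0.2 0. ] after-rot delta [-145.9   -0.     2.9]
```

Push gently (smooth acceleration so the blanks do not slide), stopping about 10 mm short.

```bash
python3 -m crank '[[[0,0,0,-4,0,0,0],[0,0,0,-7,0,0,0],[0,0,0,-10,0,0,0],[0,0,0,-10,0,0,0],[0,0,0,-10,0,0,0],[0,0,0,-10,0,0,0],[0,0,0,-10,0,0,0],[0,0,0,-10,0,0,0],[0,0,0,-10,0,0,0],[0,0,0,-10,0,0,0]]]'
python3 -m crank '[[[0,0,0,-10,0,0,0],[0,0,0,-10,0,0,0],[0,0,0,-8,0,0,0],[0,0,0,-6,0,0,0],[0,0,0,0,0,0,0]]]'
python3 to.py p -1.5 129.5 50 91.9
```

```text
time: 31.43
position: [505.4, -13.1, 52.9]
orientation: [2.182, 2.256, 0.004]
wrist_force: [0.0, 1.2, -0.5]
finger_gap: 21.8
time: 31.85
position: [506.9, -53.8, 52.9]
orientation: [2.185, 2.252, 0.004]
wrist_force: [-2.2, -4.4, -1.5]
finger_gap: 22.0
t 31.85 pos [506.9 -53.8  52.9] press [ -1.4 137.3] phi 91.7 tilt [ 0.004 -0.001] F [-2.2 -4.4 -1.5] T [-0.66  0.16  0.09] gap 22.0 j6 -0.36
delta tool [-7.8 -0.1  2.9] rot [ 0.3  0.1 -0.2] after-rot delta [-7.8 -0.1  2.9]
```

```bash
python3 -m crank '[[[0,0,0,0,0,0,0],[0,0,0,0,0,0,0]]]'
python3 -m crank '[[[0,0,0,-2,0,0,0],[0,0,0,0,0,0,0]]]'
python3 -m crank '[[[0,0,0,-2,0,0,0],[0,0,0,0,0,0,0]]]'
python3 to.py p -1.5 129.5 50 91.9
```

```text
time: 32.02
position: [506.9, -54.6, 52.9]
orientation: [2.186, 2.251, 0.004]
wrist_force: [-0.5, -0.2, -0.8]
finger_gap: 22.0
time: 32.18
position: [507.0, -56.3, 52.9]
orientation: [2.184, 2.252, 0.003]
wrist_force: [-0.3, -3.8, -0.3]
finger_gap: 22.0
time: 32.35
position: [507.0, -58.0, 52.9]
orientation: [2.183, 2.253, 0.003]
wrist_force: [0.3, -1.7, -0.5]
finger_gap: 22.0
t 32.35 pos [507.  -58.   52.9] press [ -1.4 133.1] phi 91.8 tilt [ 0.005 -0.002] F [ 0.3 -1.7 -0.5] T [-0.08 -0.01  0.06] gap 22.0 j6 -0.37
delta tool [-3.6 -0.1  2.9] rot [ 0.3  0.1 -0.1] after-rot delta [-3.6 -0.1  2.9]
```

```bash
python3 -m crank '[[[0,0,0,-1.5,0,0,0],[0,0,0,0,0,0,0],[0,0,0,0,0,0,0]]]' | sed -n '2p;4p'
python3 -m crank '[[[0,0,0,-1.5,0,0,0],[0,0,0,0,0,0,0],[0,0,0,0,0,0,0]]]' | sed -n '2p;4p'
python3 to.py p -1.5 129.5 50 91.9
```

```text
position: [507.1, -59.1, 52.9]
wrist_force: [0.0, -0.2, -0.3]
position: [507.1, -60.4, 52.9]
wrist_force: [-0.3, -0.2, -1.0]
t 32.85 pos [507.1 -60.4  52.9] press [ -1.4 130.7] phi 91.9 tilt [ 0.005 -0.001] F [-0.3 -0.2 -1. ] T [ 0.07 -0.07  0.03] gap 21.9 j6 -0.37
delta tool [-1.2 -0.1  2.9] rot [ 0.3  0.1 -0. ] after-rot delta [-1.2 -0.1  2.9]
```

```bash
python3 -m crank '[[[0,0,0,-1.5,0,0,0],[0,0,0,0,0,0,0],[0,0,0,0,0,0,0]]]' | sed -n '2p;4p'
python3 -m crank '[[[0,0,0,2,0,0,0],[0,0,0,0,0,0,0],[0,0,0,0,0,0,0]]]' | sed -n '2p;4p'
python3 -m crank '[[[0,0,0,1.5,0,0,0],[0,0,0,0,0,0,0],[0,0,0,0,0,0,0]]]' | sed -n '2p;4p'
python3 to.py p -1.5 129.5 50 91.9
```

```text
position: [507.1, -61.5, 52.9]
wrist_force: [-0.5, 0.4, -0.2]
position: [507.0, -59.8, 52.9]
wrist_force: [-0.4, -0.3, 0.2]
position: [507.0, -58.3, 53.0]
wrist_force: [-0.1, -0.6, -1.7]
t 33.6 pos [507.  -58.3  53. ] press [ -1.4 132.8] phi 91.9 tilt [ 0.005 -0.001] F [-0.1 -0.6 -1.7] T [-0.09  0.02  0.  ] gap 22.4 j6 -0.37
delta tool [-3.3 -0.1  3. ] rot [ 0.3  0.1 -0. ] after-rot delta [-3.3 -0.1  3. ]
```

```bash
python3 -m crank '[[[0,0,0,-2.2,0,0,0],[0,0,0,0,0,0,0],[0,0,0,0,0,0,0],[0,0,0,0,0,0,0.6],[0,0,0,0,0,0,0.6],[0,0,0,0,0,0,0.6]]]'
python3 to.py p -1.5 129.5 50 91.9
python3 -m crank '[[[0,0,0,0,0,-15,0.6],[0,0,0,0,0,-30,0.6],[0,0,0,0,0,-35,0.6],[0,0,0,0,0,-35,0.6],[0,0,0,10,0,-35,0.6],[0,0,0,30,0,-35,0.6],[0,0,0,38,0,-5,0.6],[0,0,0,38,0,0,0.6],[0,0,0,0,0,0,0.6]]]'
python3 - <<'E'
from h import *
a,d=capture("top");cv2.imwrite("pics/t6.png",a)
b,d=capture("scene");cv2.imwrite("pics/s6.png",b)
m=camera_model("top");R=np.array(m["R"]);t=np.array(m["t"])
v,u=np.mgrid[0:480,0:640]
P=np.stack([(u-m["cx"])/m["fx"]*d*0,v*0,u*0],-1)
A=cv2.resize(a[190:300,325:470],(725,550),interpolation=3);cv2.imwrite("pics/c6.png",A)
for f in("t4","t6"):
    im=cv2.imread(f"pics/{f}.png");g=cv2.cvtColor(im,cv2.COLOR_BGR2GRAY)
    x0=310 if f=="t4" else 368
    q=np.argwhere(g[230:255,x0:x0+22]<60)[:,::-1].mean(0)+[x0,230];print(f,q,ray("top",*q,58))
E
python3 to.py
```

```text
time: 34.1
position: [507.5, -60.8, 53.1]
orientation: [2.182, 2.253, 0.005]
wrist_force: [-0.1, 0.0, -0.2]
finger_gap: 34.9
t 34.1 pos [507.5 -60.8  53.1] press [ -1.  130.3] phi 91.8 tilt [ 0.005 -0.001] F [-0.1  0.  -0.2] T [-0.   -0.07  0.01] gap 34.9 j6 -0.37
delta tool [-0.8 -0.5  3.1] rot [ 0.3  0.1 -0.1] after-rot delta [-0.8 -0.5  3.1]
time: 34.85
position: [505.9, 53.9, 249.9]
orientation: [2.19, 2.242, 0.014]
wrist_force: [-1.1, -1.2, 0.3]
finger_gap: 52.2
t4 [323.90909091 241.90909091] [501.78272872  82.09904673  58.        ]
t6 [377.92592593 238.59259259] [508.08144475 -61.78216924  58.        ]
t 34.95 pos [506.3  50.  249. ] press [  1.5 241.1] phi 91.3 tilt [ 0.01  -0.002] F [-0.1  0.1 -0.7] T [-0.02 -0.1  -0.01] gap 52.4 j6 -0.14
```

View pics/c6.png

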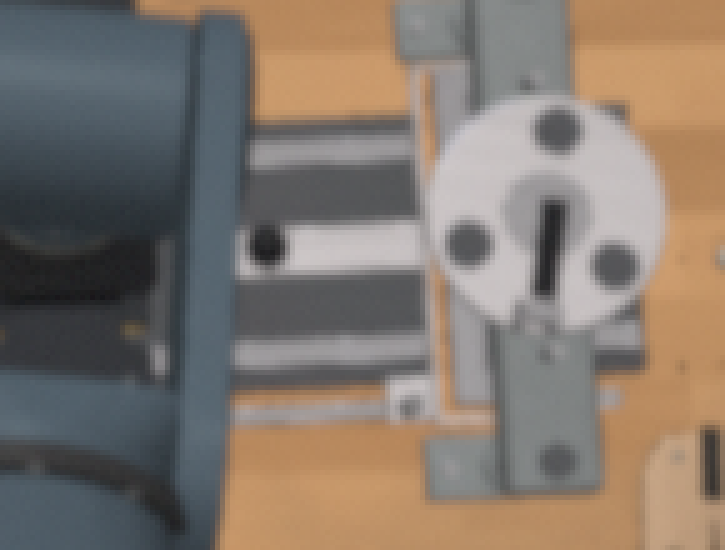

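```bash
python3 - <<'E'
from h import *
im=cv2.imread("pics/t6.png");c=cv2.resize(im[205:265,410:460],None,fx=4,fy=4,interpolation=3);g=cv2.cvtColor(c,cv2.COLOR_BGR2GRAY)
n,l,st,ce=cv2.connectedComponentsWithStats((g<60).astype(np.uint8))
for i in range(1,n):
    if st[i,4]<100: continue
    q=np.argwhere(l==i)[:,::-1]; P=np.array([ray("top",u/4+410-.375,v/4+205-.375,170)[:2] for u,v in q])
    (cx,cy),(w,h),an=cv2.minAreaRect(P.astype(np.float32));ln=cv2.fitLine(P.astype(np.float32),2,0,.01,.01).ravel()
    pr=(P-ln[2:])@ln[:2];print(st[i,4],ce[i]/4+[410,205],"mean",P.mean(0).round(1),"size",w,h,"dir",ln[:2],"ends",ln[2:]+ln[:2]*pr.min(),ln[2:]+ln[:2]*pr.max())
b=cv2.imread("pics/s6.png")
g=cv2.cvtColor(cv2.resize(b[130:210,350:450],None,fx=4,fy=4,interpolation=3),cv2.COLOR_BGR2GRAY)
n,l,st,ce=cv2.connectedComponentsWithStats((g<60).astype(np.uint8))
for i in range(1,n):
    if st[i,4]<60: continue
    q=np.argwhere(l==i)[:,::-1]; P=np.array([ray("scene",u/4+350-.375,v/4+130-.375,169)[:2] for u,v in q])
    ln=cv2.fitLine(P.astype(np.float32),2,0,.01,.01).ravel();pr=(P-ln[2:])@ln[:2]
    print("scene",st[i,4],P.mean(0).round(1),ln[:2],"ends",ln[2:]+ln[:2]*pr.min(),ln[2:]+ln[:2]*pr.max())
cv2.imwrite("pics/c7.png",cv2.resize(b[130:230,330:450],(720,600),interpolation=3))
E
python3 to.py p -14 3 230
```

```text
752 [434.77925532 238.97074468] mean [ 494.2 -187.1] size 9.071799278259277 41.09093475341797 dir [ 0.98551387 -0.16959496] ends [ 472.67422001 -183.34343255] [ 513.98487505 -190.45249419]
scene 19504 [ 567.5 -130.3] [ 0.682733   -0.73066795] ends [483.43298647 -40.25599863] [ 666.67803803 -236.36675653]
scene 416 [ 492.4 -184.6] [ 0.9914481  -0.13050157] ends [ 472.92693859 -182.02905963] [ 512.35037549 -187.21825746]
t 34.95 pos [506.3  50.  249. ] press [  1.5 241.1] phi 91.3 tilt [ 0.01  -0.002] F [-0.1  0.1 -0.7] T [-0.02 -0.1  -0.01] gap 52.4 j6 -0.14
delta tool [-238.2  -13.1   19.3]
```

View pics/c7.png

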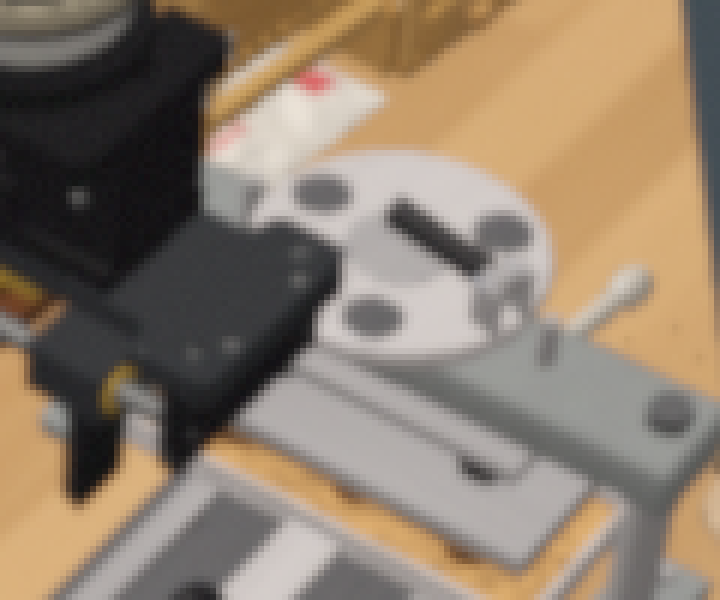

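```bash
python3 -m crank '[[[0,0,7,0,0,0,0.5],[0,0,7,0,0,0,0.5],[0,0,7,0,0,0,0.5],[0,0,7,0,0,0,0.5],[0,0,7,0,0,0,0.5],[0,0,7,0,0,0,0.5],[0,0,7,0,0,0,0.5],[0,0,7,0,0,0,0.5],[0,0,7,0,0,0,0.5],[0,0,7,0,0,0,0.5]]]' 12
python3 -m crank '[[[0,0,7,0,0,0,0.5],[0,0,7,0,0,0,0.5],[0,0,7,0,0,0,0.5],[0,0,7,0,0,0,0.5],[0,0,3,0,0,0,0.5],[0,0,0,0,0,0,0.5]]]' 12
python3 to.py 499 -188.2 230 -9.5
```

```text
time: 35.78
position: [503.7, 37.1, 242.3]
orientation: [3.092, 0.53, -0.006]
wrist_force: [-0.1, -0.2, -0.6]
finger_gap: 43.8
time: 36.28
position: [501.9, 27.5, 237.3]
orientation: [3.114, -0.348, -0.019]
wrist_force: [0.2, -0.1, -0.3]
finger_gap: 43.2
t 36.28 pos [501.9  27.5 237.3] press [ -3.7 218.7] phi -12.8 tilt [-0.013 -0.007] F [ 0.2 -0.1 -0.3] T [ 0.05 -0.06 -0.02] gap 43.2 j6 1.64
delta tool [ 44.9 210.9   8.8] rot [ 0.5  0.7 -3.3] after-rot delta [ 32.8 213.2   7.3]
```

```bash
python3 -m crank '[[[0.5,0.7,-3.3,0,20,-1,0.5],[0,0,0,6,36,-1,0.5],[0,0,0,6,36,-1,0.5],[0,0,0,6,36,-1,0.5],[0,0,0,6,36,-1,0.5],[0,0,0,6,36,-1,0.5],[0,0,0,0,0,0,0.5],[0,0,0,0,0,0,0.5]]]' 12
python3 to.py 499 -188.2 195 -9.5
```

```text
time: 36.95
position: [495.0, -191.1, 238.9]
orientation: [3.131, -0.243, -0.01]
wrist_force: [0.9, 1.1, 0.1]
finger_gap: 43.4
t 36.95 pos [ 495.  -191.1  238.9] press [-17.8   0.5] phi -8.9 tilt [-0.006 -0.   ] F [0.9 1.1 0.1] T [0.07 0.01 0.01] gap 43.4 j6 1.15
delta tool [ 3.8 -3.5 43.9] rot [0.1 0.3 0.6] after-rot delta [ 3.5 -3.5 43.9]
```

```bash
python3 -m crank '[[[0.1,0.3,0.6,3.6,-3.5,15,0.45],[0,0,0,0,0,20,0.45],[0,0,0,0,0,5,0.45],[0,0,0,0,0,0,0.45],[0,0,0,0,0,0,0.45]]]' 12
python3 to.py 499 -188.2 167.5 -9.5
```

```text
time: 37.37
position: [497.6, -189.1, 197.0]
orientation: [-3.129, 0.259, 0.004]
wrist_force: [-0.2, -0.4, 0.1]
finger_gap: 39.3
t 37.37 pos [ 497.6 -189.1  197. ] press [-15.1   2.4] phi -9.5 tilt [-0.002  0.002] F [-0.2 -0.4  0.1] T [ 0.07  0.06 -0.02] gap 39.3 j6 1.16
delta tool [ 1.3 -1.1 29.5] rot [-0.1  0.2  0. ] after-rot delta [ 1.2 -1.1 29.5]
```

```bash
python3 -m crank '[[[0,0.2,0,1.2,-1.1,12,0.45],[0,0,0,0,0,10,0.45],[0,0,0,0,0,4,0.45],[0,0,0,0,0,0,0.45],[0,0,0,0,0,0,0.45]]]' 12
python3 to.py 499 -188.2 167.5 -9.5
```

```text
time: 37.78
position: [500.4, -187.0, 172.7]
orientation: [3.131, -0.252, 0.007]
wrist_force: [0.3, 0.1, 0.0]
finger_gap: 39.2
t 37.78 pos [ 500.4 -187.   172.7] press [-12.2   4.4] phi -9.2 tilt [ 0.004 -0.001] F [0.3 0.1 0. ] T [-0.02  0.01 -0.02] gap 39.2 j6 1.16
delta tool [-1.3  1.4  5.2] rot [ 0.  -0.3  0.3] after-rot delta [-1.2  1.4  5.2]
```

```bash
python3 -m crank '[[[0,0,0,-1.2,0.7,3,0.45],[0,0,0,0,0,1.5,0.45],[0,0,0,0,0,0,0.45],[0,0,0,0,0,0,0],[0,0,0,0,0,0,0],[0,0,0,0,0,0,0],[0,0,0,0,0,0,0],[0,0,0,0,0,0,0],[0,0,0,0,0,0,0]]]' 12
python3 to.py 499 -188.2 167.5 -9.5
```

```text
time: 38.53
position: [499.9, -190.0, 170.0]
orientation: [3.125, -0.249, 0.012]
wrist_force: [-1.2, -2.2, -1.5]
finger_gap: 12.8
t 38.53 pos [ 499.9 -190.   170. ] press [-12.8   1.4] phi -9.1 tilt [ 0.007 -0.007] F [-1.2 -2.2 -1.5] T [-0.28  0.26 -0.06] gap 12.8 j6 1.16
delta tool [-1.2 -1.6  2.5] rot [ 0.3 -0.5  0.4] after-rot delta [-1.2 -1.6  2.5]
```

```bash
python3 -m crank '[[[0,0,0,-0.6,0,-6.6,0],[0,0,0,-1.7,0,-6.4,0],[0,0,0,-2.8,0,-6,0],[0,0,0,0,0,0,0]]]' 15
python3 to.py 461.5 -182.4 166 -9.5
```

```text
time: 38.87
position: [495.0, -189.2, 188.7]
orientation: [3.126, -0.252, 0.013]
wrist_force: [-1.5, -0.8, -1.8]
finger_gap: 12.4
t 38.87 pos [ 495.  -189.2  188.7] press [-17.7   2.4] phi -9.2 tilt [ 0.008 -0.006] F [-1.5 -0.8 -1.8] T [-0.17  0.08 -0.06] gap 12.4 j6 1.16
delta tool [-34.4  -1.5  22.4] rot [ 0.3 -0.5  0.3] after-rot delta [-34.2  -1.2  22.7]
```

```bash
python3 -m crank '[[[0,0,0,-3.8,0,-5.4,0],[0,0,0,-4.7,0,-4.7,0],[0,0,0,-5.4,0,-3.8,0],[0,0,0,0,0,0,0]]]' 15
python3 to.py 461.5 -182.4 166 -9.5
```

```text
time: 39.2
position: [482.2, -187.1, 204.8]
orientation: [3.124, -0.252, 0.024]
wrist_force: [0.5, -0.9, -6.8]
finger_gap: 12.1
t 39.2 pos [ 482.2 -187.1  204.8] press [-30.5   4.9] phi -9.2 tilt [ 0.015 -0.008] F [ 0.5 -0.9 -6.8] T [-0.25 -0.13 -0.06] gap 12.1 j6 1.14
delta tool [-21.8  -1.5  38.4] rot [ 0.3 -0.9  0.3] after-rot delta [-21.2  -1.2  38.8]
```

```bash
python3 -m crank '[[[0,0,0,-6,0,-2.2,0],[0,0,0,-6.4,0,-1,0],[0,0,0,-6.6,0,0,0],[0,0,0,0,0,0,0]]]' 15
python3 to.py 461.5 -182.4 166 -9.5
python3 -m crank '[[[0,-0.9,0,-2,0,0,0],[0,0,0,-1.5,0,0,0],[0,0,0,0,0,0,0]]]' 15
python3 to.py 461.5 -182.4 166 -9.5
```

```text
time: 39.53
position: [468.3, -184.8, 212.1]
orientation: [3.121, -0.256, 0.052]
wrist_force: [0.5, -2.3, -10.0]
finger_gap: 12.0
t 39.53 pos [ 468.3 -184.8  212.1] press [-44.2   7.7] phi -9.4 tilt [ 0.032 -0.012] F [  0.5  -2.3 -10. ] T [-0.21 -0.07 -0.02] gap 12.0 j6 1.13
delta tool [-8.7 -1.5 45.9] rot [ 0.4 -1.9  0.1] after-rot delta [-7.1 -1.2 46.1]
time: 39.78
position: [465.6, -184.4, 213.1]
orientation: [3.122, -0.257, 0.03]
wrist_force: [2.5, -1.0, -4.0]
finger_gap: 11.8
t 39.78 pos [ 465.6 -184.4  213.1] press [-47.    8.2] phi -9.4 tilt [ 0.018 -0.011] F [ 2.5 -1.  -4. ] T [-0.15 -0.49  0.01] gap 11.8 j6 1.13
delta tool [-5.3 -1.7 47. ] rot [ 0.4 -1.1  0.1] after-rot delta [-4.3 -1.3 47.1]
```

```bash
python3 -m crank '[[[0,-1,0,-2,0,1,0],[0,0,0,-2,0,1,0],[0,0,0,0,0,0,0]]]' 15
python3 to.py 461.5 -182.4 166 -9.5
python3 -m crank '[[[0,0,0,-2,0,0.5,0],[0,0,0,-1.5,0,0,0],[0,0,0,0,0,0,0]]]' 15
python3 to.py 461.5 -182.4 166 -9.5
```

```text
time: 40.03
position: [465.3, -184.3, 213.2]
orientation: [3.123, -0.259, 0.014]
wrist_force: [1.6, -0.9, -5.3]
finger_gap: 12.2
t 40.03 pos [ 465.3 -184.3  213.2] press [-47.3   8.2] phi -9.5 tilt [ 0.008 -0.009] F [ 1.6 -0.9 -5.3] T [-0.05 -0.29  0.01] gap 12.2 j6 1.14
delta tool [-4.5 -1.6 47.2] rot [ 0.4 -0.5  0. ] after-rot delta [-4.  -1.3 47.2]
time: 40.28
position: [464.0, -184.2, 213.5]
orientation: [3.122, -0.259, 0.02]
wrist_force: [2.7, -0.4, -2.8]
finger_gap: 12.3
t 40.28 pos [ 464.  -184.2  213.5] press [-48.5   8.4] phi -9.5 tilt [ 0.012 -0.01 ] F [ 2.7 -0.4 -2.8] T [-0.01 -0.56 -0.02] gap 12.3 j6 1.14
delta tool [-3.4 -1.7 47.4] rot [ 0.4 -0.8  0. ] after-rot delta [-2.8 -1.4 47.5]
```

```bash
python3 -m crank '[[[0,0,0,-3,0,0,0],[0,0,0,-3,0,0,0],[0,0,0,0,0,0,0]]]' 15
python3 to.py 461.5 -182.4 166 -9.5
python3 - <<'E'
from h import *
a,d=capture("scene");cv2.imwrite("pics/s8.png",cv2.resize(a[110:230,340:460],(600,600),interpolation=3))
E
```

```text
time: 40.53
position: [460.1, -183.5, 214.2]
orientation: [3.121, -0.26, 0.028]
wrist_force: [2.9, -0.3, -2.0]
finger_gap: 11.7
t 40.53 pos [ 460.1 -183.5  214.2] press [-52.4   9.2] phi -9.5 tilt [ 0.017 -0.011] F [ 2.9 -0.3 -2. ] T [-0.01 -0.53 -0.  ] gap 11.7 j6 1.13
delta tool [ 0.3 -1.7 48.2] rot [ 0.4 -1.1 -0. ] after-rot delta [ 1.2 -1.4 48.2]
```

View pics/s8.png

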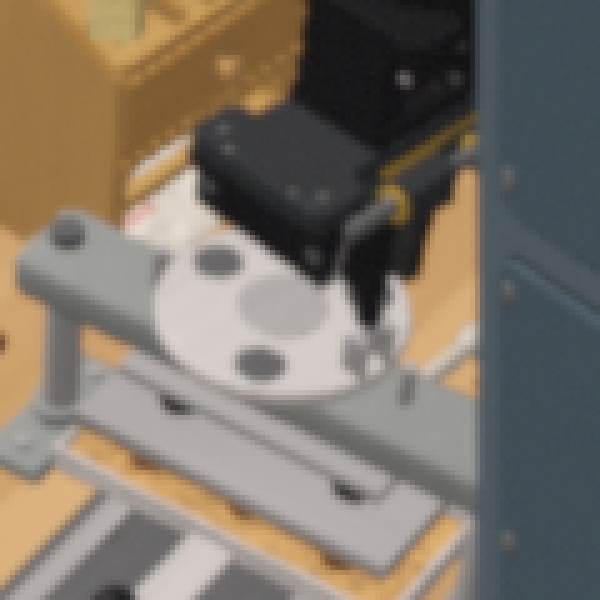

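```bash
python3 -m crank '[[[0,-1,0,-2,0,0.5,0],[0,0,0,-2,0,0,0],[0,0,0,0,0,0,0]]]' 15
python3 to.py 461.5 -182.4 166 -9.5
python3 -m crank '[[[0,0,0,-2.5,0,0,0],[0,0,0,-2.5,0,0,0],[0,0,0,0,0,0,0]]]' 15
python3 to.py 461.5 -182.4 166 -9.5
```

```text
time: 40.83
position: [458.0, -183.2, 214.5]
orientation: [3.123, -0.262, 0.005]
wrist_force: [3.3, 0.5, -0.8]
finger_gap: 11.3
t 40.83 pos [ 458.  -183.2  214.5] press [-54.6   9.6] phi -9.6 tilt [ 0.003 -0.008] F [ 3.3  0.5 -0.8] T [ 0.01 -0.45  0.02] gap 11.3 j6 1.14
delta tool [ 3.2 -1.7 48.5] rot [ 0.4 -0.2 -0.1] after-rot delta [ 3.4 -1.4 48.5]
time: 41.08
position: [454.4, -182.6, 214.8]
orientation: [3.123, -0.263, 0.009]
wrist_force: [2.8, -0.2, -0.1]
finger_gap: 9.9
t 41.08 pos [ 454.4 -182.6  214.8] press [-58.1  10.3] phi -9.6 tilt [ 0.005 -0.008] F [ 2.8 -0.2 -0.1] T [ 0.13 -0.52 -0.03] gap 9.9 j6 1.13
delta tool [ 6.7 -1.7 48.8] rot [ 0.4 -0.4 -0.1] after-rot delta [ 7.  -1.4 48.8]
```

```bash
python3 -m crank '[[[0,0,0,0,0,0,0.35],[0,0,0,0,0,0,0.35],[0,0,0,0,0,0,0.35],[0.4,-0.4,0,4,0,6,0.35],[0,0,0,3.5,0,3,0.35],[0,0,0,0,0,0,0.35],[0,0,0,0,0,0,0],[0,0,0,0,0,0,0],[0,0,0,0,0,0,0],[0,0,0,0,0,0,0]]]' 25
python3 to.py 461.5 -182.4 206 -9.5
```

```text
time: 41.92
position: [454.7, -182.2, 202.1]
orientation: [-3.126, 0.259, 0.035]
wrist_force: [-1.4, 0.5, 0.7]
finger_gap: 11.6
t 41.92 pos [ 454.7 -182.2  202.1] press [-57.7  10.7] phi -9.5 tilt [-0.022  0.006] F [-1.4  0.5  0.7] T [ 0.09  0.21 -0.04] gap 11.6 j6 1.14
delta tool [ 6.6 -1.  -4.1] rot [-0.1  1.3  0. ] after-rot delta [ 6.7 -0.9 -3.9]
```

```bash
python3 -m crank '[[[0,0,0,0,0,0,0.35],[0,0,0,0,0,0,0.35],[0,0,0,0,0,0,0.35],[0,1.2,0,4,0,-2,0.35],[0,0,0,0,0,0,0.35]]]' 25
python3 to.py 461.5 -182.4 206 -9.5
python3 -m crank '[[[0,0,0,3,0,-1,0.35],[0,0,0,0,0,0,0.35],[0,0,0,0,0,0,0.35]]]' 25
python3 to.py 461.5 -182.4 206 -9.5
```

```text
time: 42.33
position: [459.1, -182.8, 204.5]
orientation: [-3.128, 0.26, -0.002]
wrist_force: [-0.8, -0.0, 0.2]
finger_gap: 29.1
t 42.33 pos [ 459.1 -182.8  204.5] press [-53.4  10. ] phi -9.5 tilt [0.001 0.002] F [-0.8 -0.   0.2] T [ 0.07 -0.02  0.07] gap 29.1 j6 1.13
delta tool [ 2.3 -0.8 -1.5] rot [-0.1 -0.   0. ] after-rot delta [ 2.3 -0.8 -1.5]
time: 42.58
position: [462.5, -183.3, 206.0]
orientation: [-3.129, 0.26, -0.003]
wrist_force: [0.2, 0.1, 0.8]
finger_gap: 30.1
t 42.58 pos [ 462.5 -183.3  206. ] press [-50.    9.3] phi -9.5 tilt [0.002 0.002] F [0.2 0.1 0.8] T [ 0.08  0.08 -0.05] gap 30.1 j6 1.13
delta tool [-1.1 -0.8  0. ] rot [-0.1 -0.1 -0. ] after-rot delta [-1.1 -0.8  0. ]
```

```bash
cat > wheel.py <<'E'
import numpy as np
from scipy.spatial.transform import Rotation as Ro
from plant import state
s=state();p=s["position"];d=p[:2]-[512.8,-191.5];R=Ro.from_rotvec(s["orientation"]).as_matrix()
al=np.degrees(np.arctan2(d[1],d[0]))
print("t",round(s["time"],2),"pos",p.round(1),"gamma",round(al+9.5,1),"r",np.hypot(*d).round(1),"tilt",R[:2,2].round(3),"phi",np.degrees(np.arctan2(R[1,0],R[0,0])).round(1),"F",s["wrist_force"].round(1),"gap",round(s["finger_gap"],1))
t=np.radians(al+9.5)
print("to rim pt (tool x,y) at same gamma:",((52/np.hypot(*d)-1)*np.hypot(*d)*np.array([np.cos(t),-np.sin(t)])).round(1))
E
python3 -m crank '[[[0,0,0,-1,0,0,0],[0,0,0,0,0,0,0],[0,0,0,0,0,0,0],[0,0,0,0,0,0,0],[0,0,0,0,0,0,0]]]' 20
python3 wheel.py
python3 -m crank '[[[0,0,0,1.5,-9,0,0],[0,0,0,3.1,-17.8,0,0],[0,0,0,9,-15.6,0,0],[0,0,0,0,0,0,0]]]' 20
python3 wheel.py
```

```text
time: 43.0
position: [461.4, -183.3, 206.0]
orientation: [-3.129, 0.26, -0.003]
wrist_force: [-0.2, 0.1, 0.0]
finger_gap: 12.5
t 43.0 pos [ 461.4 -183.3  206. ] gamma 180.5 r 52.0 tilt [0.002 0.002] phi -9.5 F [-0.2  0.1  0. ] gap 12.5
to rim pt (tool x,y) at same gamma: [-0.  0.]
time: 43.33
position: [481.4, -147.9, 206.3]
orientation: [3.123, -0.262, 0.001]
wrist_force: [3.6, 3.3, -0.9]
finger_gap: 12.5
t 43.33 pos [ 481.4 -147.9  206.3] gamma 135.2 r 53.7 tilt [ 0.    -0.008] phi -9.6 F [ 3.6  3.3 -0.9] gap 12.5
to rim pt (tool x,y) at same gamma: [1.2 1.2]
```

```bash
python3 -m crank '[[[0,0,0,15,-9,0,0],[0,0,0,17,-5.5,0,0],[0,0,0,18,0,0,0],[0,0,0,0,0,0,0]]]' 25
python3 wheel.py
```

```text
time: 43.67
position: [528.8, -143.9, 206.4]
orientation: [3.117, -0.254, -0.017]
wrist_force: [4.0, -1.1, -1.4]
finger_gap: 12.3
t 43.67 pos [ 528.8 -143.9  206.4] gamma 80.9 r 50.2 tilt [-0.012 -0.013] phi -9.3 F [ 4.  -1.1 -1.4] gap 12.3
to rim pt (tool x,y) at same gamma: [ 0.3 -1.8]
```

```bash
python3 -m crank '[[[0.5,0.6,0,17.5,4,0,0],[0,0,0,15,10,0,0],[0,0,0,11,14,0,0],[0,0,0,6,17,0,0],[0,0,0,0,0,0,0]]]' 25
python3 wheel.py
```

```text
time: 44.08
position: [559.8, -194.1, 206.5]
orientation: [-3.131, 0.248, 0.037]
wrist_force: [1.3, -3.9, -1.4]
finger_gap: 12.2
t 44.08 pos [ 559.8 -194.1  206.5] gamma 6.3 r 47.0 tilt [-0.023  0.003] phi -9.1 F [ 1.3 -3.9 -1.4] gap 12.2
to rim pt (tool x,y) at same gamma: [ 4.9 -0.5]
```

```bash
python3 -m crank '[[[0,1.3,0,4,6,0,0],[0,0,0,0,18,0,0],[0,0,0,-4.5,17,0,0],[0,0,0,-10,15,0,0],[0,0,0,0,0,0,0]]]' 25
python3 wheel.py
```

```text
time: 44.5
position: [532.8, -237.3, 206.4]
orientation: [-3.113, 0.245, 0.015]
wrist_force: [-1.2, -5.0, -2.2]
finger_gap: 12.0
t 44.5 pos [ 532.8 -237.3  206.4] gamma -56.9 r 50.0 tilt [-0.008  0.02 ] phi -9.0 F [-1.2 -5.  -2.2] gap 12.0
to rim pt (tool x,y) at same gamma: [1.1 1.7]
```

```bash
python3 -m crank '[[[-1,0.5,-0.5,-15.5,9,0,0],[0,0,0,-18,2,0,0],[0,0,0,-17.5,-3.5,0,0],[0,0,0,-15.6,-9,0,0],[0,0,0,0,0,0,0]]]' 25
python3 wheel.py
```

```text
time: 44.92
position: [471.1, -228.6, 206.2]
orientation: [3.122, -0.234, 0.035]
wrist_force: [-1.7, 3.0, -0.1]
finger_gap: 12.5
t 44.92 pos [ 471.1 -228.6  206.2] gamma -128.8 r 55.7 tilt [ 0.021 -0.012] phi -8.6 F [-1.7  3.  -0.1] gap 12.5
to rim pt (tool x,y) at same gamma: [ 2.4 -2.9]
```

```bash
python3 -m crank '[[[0.6,-1.2,0.9,-9,-15,0,0],[0,0,0,-6,-17,0,0],[0,0,0,-1.5,-18,0,0],[0,0,0,3.7,-17.6,0,0],[0,0,0,0,0,0,0]]]' 25
python3 wheel.py
```

```text
time: 45.33
position: [464.2, -166.0, 206.3]
orientation: [3.114, -0.254, -0.008]
wrist_force: [3.1, 2.4, -0.7]
finger_gap: 12.4
t 45.33 pos [ 464.2 -166.   206.3] gamma 161.8 r 54.9 tilt [-0.007 -0.017] phi -9.3 F [ 3.1  2.4 -0.7] gap 12.4
to rim pt (tool x,y) at same gamma: [2.7 0.9]
```

```bash
python3 -m crank '[[[0.8,0.4,0,9,-15,0,0],[0,0,0,11.5,-13,0,0],[0,0,0,15,-9,0,0],[0,0,0,0,0,0,0]]]' 30
python3 wheel.py
```

```text
time: 45.67
position: [506.4, -139.5, 206.3]
orientation: [3.117, -0.246, 0.007]
wrist_force: [2.1, 1.4, 1.4]
finger_gap: 12.1
t 45.67 pos [ 506.4 -139.5  206.3] gamma 106.5 r 52.4 tilt [ 0.003 -0.016] phi -9.0 F [2.1 1.4 1.4] gap 12.1
to rim pt (tool x,y) at same gamma: [0.1 0.4]
```

```bash
python3 -m crank '[[[0.8,0,0,17.5,-2.5,0,0],[0,0,0,17.7,3,0,0],[0,0,0,16,8,0,0],[0,0,0,0,0,0,0]]]' 35
python3 wheel.py
python3 -m crank '[[[0,0,0,0,0,0,0],[0,0,0,0,0,0,0]]]' 35
python3 wheel.py
```

```text
time: 46.0
position: [549.6, -160.2, 206.4]
orientation: [3.124, -0.234, -0.019]
wrist_force: [2.3, -2.6, 1.4]
finger_gap: 11.7
t 46.0 pos [ 549.6 -160.2  206.4] gamma 49.9 r 48.3 tilt [-0.013 -0.008] phi -8.6 F [ 2.3 -2.6  1.4] gap 11.7
to rim pt (tool x,y) at same gamma: [ 2.4 -2.8]
time: 46.17
position: [549.7, -160.3, 206.4]
orientation: [3.126, -0.236, -0.018]
wrist_force: [-0.4, -1.2, 1.9]
finger_gap: 11.9
t 46.17 pos [ 549.7 -160.3  206.4] gamma 49.7 r 48.3 tilt [-0.012 -0.006] phi -8.7 F [-0.4 -1.2  1.9] gap 11.9
to rim pt (tool x,y) at same gamma: [ 2.4 -2.8]
```

```bash
python3 -m crank '[[[0,0,0,0,0,0,0.38],[0,0,0,0,0,0,0.38],[0,0,0,0,0,0,0.38],[0,0.6,0,2.4,-2.8,0,0.38],[0,0,0,0,0,0,0.38]]]' 20
python3 wheel.py
python3 -m crank '[[[0,0,-7,0,0,0,0.38],[0,0,-7,0,0,0,0.38],[0,0,-7,0,0,0,0.38],[0,0,-7,0,0,0,0.38],[0,0,-7,0,0,0,0.38],[0,0,-7,0,0,0,0.38],[0,0,-6,0,0,0,0.38],[0,0,0,0,0,0,0.38]]]' 20
python3 to.py 552.5 -157.9 206 40
python3 - <<'E'
from h import *
a,d=capture("top");cv2.imwrite("pics/t9.png",a)
b,d=capture("scene");c=np.zeros((600,800,3),np.uint8);c[:400,:400]=cv2.resize(a[190:290,380:480],(400,400),interpolation=3);c[:400,400:]=cv2.resize(b[110:230,340:460],(400,400),interpolation=3)
cv2.imwrite("pics/c9.png",c)
E
```

```text
time: 46.58
position: [550.3, -155.8, 205.2]
orientation: [3.128, -0.235, -0.006]
wrist_force: [0.7, 0.2, 0.4]
finger_gap: 31.9
t 46.58 pos [ 550.3 -155.8  205.2] gamma 53.1 r 51.8 tilt [-0.004 -0.005] phi -8.6 F [0.7 0.2 0.4] gap 31.9
to rim pt (tool x,y) at same gamma: [ 0.1 -0.2]
time: 47.25
position: [549.3, -152.8, 204.2]
orientation: [2.941, 1.101, -0.009]
wrist_force: [0.3, 0.0, -0.1]
finger_gap: 32.8
t 47.25 pos [ 549.3 -152.8  204.2] press [37.8 37. ] phi 41.0 tilt [-0.005 -0.003] F [ 0.3  0.  -0.1] T [-0.03 -0.03 -0.02] gap 32.8 j6 0.39
delta tool [-1.   6.  -1.8] rot [-0.1  0.3  1. ] after-rot delta [-0.9  6.  -1.8]
```

View pics/c9.png

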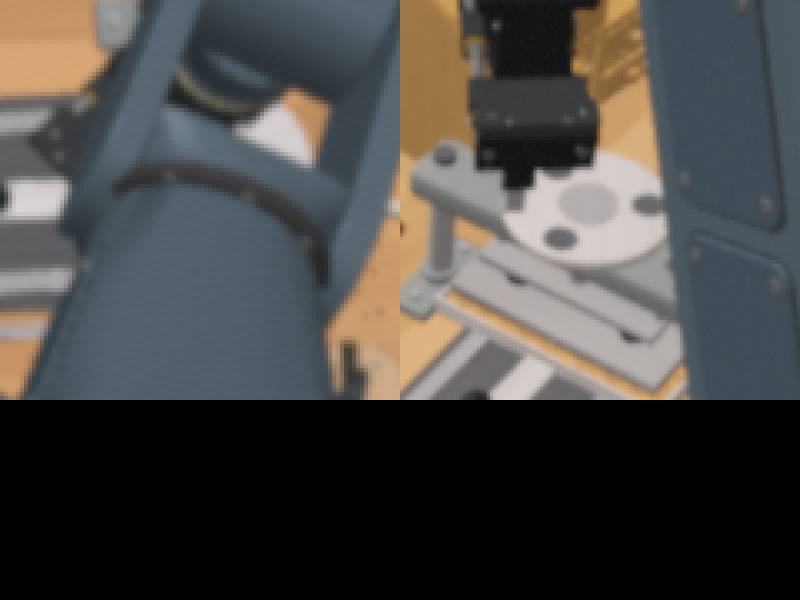

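```bash
python3 -m crank '[[[0,0.3,1,-1,5,-1.8,0.38],[0,0,0,0,0,0,0.38],[0,0,0,0,0,0,0],[0,0,0,0,0,0,0],[0,0,0,0,0,0,0],[0,0,0,0,0,0,0],[0,0,0,0,0,0,0]]]' 12
python3 to.py 552.5 -157.9 206 40; python3 wheel.py | head -1
```

```text
time: 47.93
position: [553.3, -158.7, 206.4]
orientation: [2.957, 1.055, 0.002]
wrist_force: [-0.1, -0.6, -0.1]
finger_gap: 12.1
t 47.93 pos [ 553.3 -158.7  206.4] press [41.5 30.9] phi 39.2 tilt [ 0.002 -0.001] F [-0.1 -0.6 -0.1] T [ 0.01 -0.02 -0.  ] gap 12.1 j6 0.41
delta tool [-0.1 -1.2  0.4] rot [ 0.1 -0.1 -0.8] after-rot delta [-0.1 -1.2  0.4]
t 47.93 pos [ 553.3 -158.7  206.4] gamma 48.5 r 52.1 tilt [ 0.002 -0.001] phi 39.2 F [-0.1 -0.6 -0.1] gap 12.1
```

```bash
python3 -m crank '[[[0,0,0,-6.3,0,0.6,0],[0,0,0,-6.1,0,1.6,0],[0,0,0,-5.7,0,2.6,0],[0,0,0,0,0,0,0]]]' 15
python3 to.py 552.5 -157.9 166 40
python3 -m crank '[[[0,0,0,-5.1,0,3.6,0],[0,0,0,-4.4,0,4.4,0],[0,0,0,0,0,0,0]]]' 15
python3 to.py 552.5 -157.9 166 40
```

```text
time: 48.27
position: [544.4, -165.8, 204.6]
orientation: [-2.959, -1.049, -0.03]
wrist_force: [1.2, -1.5, -7.9]
finger_gap: 12.0
t 48.27 pos [ 544.4 -165.8  204.6] press [32.4 24.1] phi 39.1 tilt [0.017 0.008] F [ 1.2 -1.5 -7.9] T [-0.41 -0.15 -0.06] gap 12.0 j6 0.38
delta tool [10.5 -1.2 38.8] rot [ 0.3 -1.1 -1. ] after-rot delta [11.3 -0.8 38.6]
time: 48.52
position: [539.0, -170.6, 200.4]
orientation: [-2.96, -1.049, -0.042]
wrist_force: [3.2, -0.3, -10.8]
finger_gap: 12.6
t 48.52 pos [ 539.  -170.6  200.4] press [26.9 19.5] phi 39.0 tilt [0.025 0.01 ] F [  3.2  -0.3 -10.8] T [-0.21 -0.36 -0.01] gap 12.6 j6 0.36
delta tool [17.6 -1.6 34.9] rot [ 0.5 -1.5 -1. ] after-rot delta [18.5 -1.  34.4]
```

```bash
python3 -m crank '[[[0.4,-1.4,0,-6,0,6,0],[0,0,0,-5,0,6,0],[0,0,0,-3,0,5,0],[0,0,0,0,0,0,0]]]' 15
python3 to.py 552.5 -157.9 166 40
```

```text
time: 48.85
position: [528.0, -179.4, 187.2]
orientation: [2.959, 1.048, 0.002]
wrist_force: [2.5, 1.3, -5.0]
finger_gap: 12.0
t 48.85 pos [ 528.  -179.4  187.2] press [15.6 11.1] phi 39.0 tilt [ 0.002 -0.002] F [ 2.5  1.3 -5. ] T [ 0.19 -0.5  -0.04] gap 12.0 j6 0.36
delta tool [32.6 -1.3 21.2] rot [ 0.2 -0.  -1. ] after-rot delta [32.6 -0.7 21.2]
```

```bash
python3 -m crank '[[[0,0,0,-2.5,0,6,0],[0,0,0,-1.5,0,6,0],[0,0,0,-0.3,0,3,0],[0,0,0,0,0,0,0]]]' 15
python3 to.py 552.5 -157.9 166 40
python3 -m crank '[[[0,0,0,0,0,2.5,0],[0,0,0,0,0,1.5,0],[0,0,0,0,0,0,0]]]' 15
python3 to.py 552.5 -157.9 166 40
```

```text
time: 49.18
position: [522.5, -183.8, 173.6]
orientation: [2.957, 1.05, -0.006]
wrist_force: [1.4, 2.4, 0.2]
finger_gap: 12.2
t 49.18 pos [ 522.5 -183.8  173.6] press [10.   6.9] phi 39.1 tilt [-0.002 -0.005] F [1.4 2.4 0.2] T [ 0.47 -0.42 -0.02] gap 12.2 j6 0.36
delta tool [39.6 -1.2  7.4] rot [ 0.1  0.3 -0.9] after-rot delta [39.6 -0.6  7.6]
time: 49.43
position: [521.7, -184.4, 170.0]
orientation: [2.956, 1.05, -0.01]
wrist_force: [1.1, 1.9, 1.6]
finger_gap: 12.1
t 49.43 pos [ 521.7 -184.4  170. ] press [9.1 6.3] phi 39.1 tilt [-0.005 -0.006] F [1.1 1.9 1.6] T [ 0.34 -0.21 -0.01] gap 12.1 j6 0.36
delta tool [40.7 -1.2  3.7] rot [ 0.1  0.4 -0.9] after-rot delta [40.7 -0.5  4. ]
```

```bash
python3 -m crank '[[[0,0,0,0,0,2,0],[0,0,0,0,0,1.5,0],[0,0,0,0,0,0,0]]]' 15
python3 to.py
python3 -m crank '[[[0,0,0,0,0,2,0],[0,0,0,0,0,1.5,0],[0,0,0,0,0,0,0]]]' 15
python3 to.py
```

```text
time: 49.68
position: [521.1, -184.8, 166.9]
orientation: [2.955, 1.051, -0.013]
wrist_force: [-0.2, 1.1, 2.0]
finger_gap: 12.3
t 49.68 pos [ 521.1 -184.8  166.9] press [8.5 5.9] phi 39.2 tilt [-0.006 -0.007] F [-0.2  1.1  2. ] T [ 0.21 -0.15 -0.03] gap 12.3 j6 0.36
time: 49.93
position: [520.9, -185.0, 164.6]
orientation: [2.955, 1.051, -0.015]
wrist_force: [-0.6, 0.8, 0.8]
finger_gap: 11.8
t 49.93 pos [ 520.9 -185.   164.6] press [8.3 5.7] phi 39.2 tilt [-0.007 -0.008] F [-0.6  0.8  0.8] T [ 0.14 -0.17 -0.12] gap 11.8 j6 0.36
```

```bash
python3 -m crank '[[[0,0,0,0,0,-0.5,0.4],[0,0,0,0,0,-0.5,0.4],[0,0,0,0,0,-0.5,0.4],[0,0,0,0,0,-15,0.4],[0,0,0,0,0,-30,0.4],[0,0,0,0,0,-35,0.4],[0,0,0,25,-25,0,0.4],[0,0,0,25,-25,0,0.4],[0,0,0,25,-25,0,0.4],[0,0,0,25,-25,0,0.4]]]' 15
python3 -m crank '[[[0,0,0,25,-25,0,0.4],[0,0,0,25,-25,0,0.4],[0,0,0,25,-25,0,0.4],[0,0,0,10,-10,0,0.4],[0,0,0,0,0,0,0.4]]]' 15
python3 to.py
python3 - <<'E'
from h import *
a,d=capture("top");cv2.imwrite("pics/t10.png",a)
b,e=capture("scene");cv2.imwrite("pics/s10.png",b)
m=camera_model("top");R=np.array(m["R"]);t=np.array(m["t"])
v,u=np.mgrid[0:480,0:640];W=(np.stack([(u-m["cx"])/m["fx"]*d,(v-m["cy"])/m["fy"]*d,d],-1)-t)@R
h=(W[...,2]>161)&(W[...,2]<230)&(np.hypot(W[...,0]-512.8,W[...,1]+191)<62)
Q=W[h];print("handle px",h.sum(),Q.mean(0).round(1),"z pct",np.percentile(Q[:,2],[5,50,95,100]).round(1))
ln=cv2.fitLine(Q[:,:2].astype(np.float32),2,0,.01,.01).ravel();pr=(Q[:,:2]-ln[2:])@ln[:2];print(ln[:2],np.degrees(np.arctan2(ln[1],ln[0])),ln[2:]+ln[:2]*pr.min(),ln[2:]+ln[:2]*pr.max())
zz=np.polyfit(pr,Q[:,2],1);print("slope z along handle",zz)
d0=np.load("top0.npy");
c=np.zeros((600,800,3),np.uint8);c[:480,:400]=cv2.resize(a[180:300,370:470],(400,480),interpolation=3);c[:400,400:]=cv2.resize(b[140:260,330:450],(400,400),interpolation=3)
cv2.imwrite("pics/c10.png",c)
E
```

```text
time: 50.77
position: [535.6, -48.1, 243.7]
orientation: [2.96, 1.036, -0.026]
wrist_force: [1.1, 1.5, -0.2]
finger_gap: 34.8
time: 51.18
position: [547.9, 82.2, 240.5]
orientation: [2.959, 1.045, -0.029]
wrist_force: [-0.6, 0.2, -0.5]
finger_gap: 34.7
t 51.18 pos [547.9  82.2 240.5] press [ 44.1 271.9] phi 38.9 tilt [-0.016 -0.01 ] F [-0.6  0.2 -0.5] T [-0.02 -0.03  0.03] gap 34.7 j6 0.85
handle px 161 [ 535.7 -172.1  174. ] z pct [167.1 173.9 181.5 185.3]
[0.79379475 0.6081857 ] 37.45843 [ 507.69990149 -193.51779806] [ 558.92234367 -154.27244245]
slope z along handle [ -0.17489447 174.04343287]
```

View pics/c10.png

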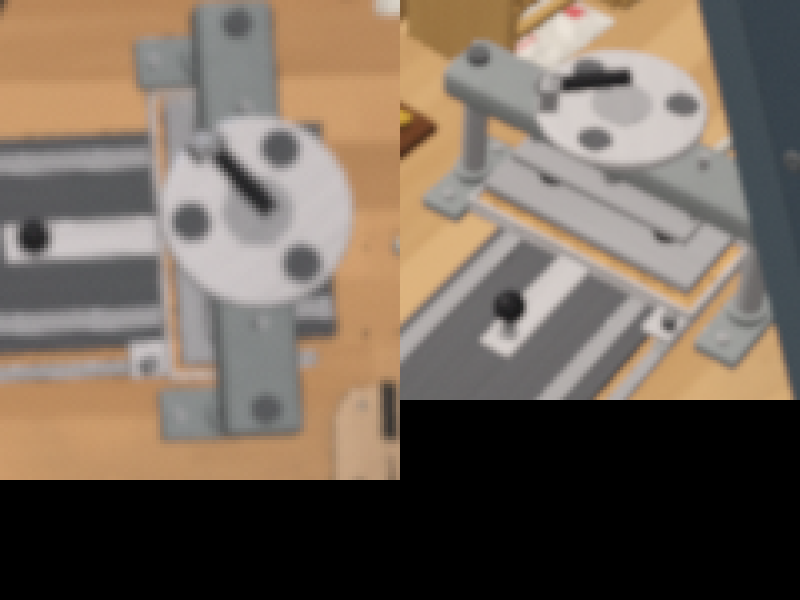

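```bash
python3 to.py 516.7 -188.6 230 39
python3 -m crank '[[[0.6,0.5,0,-25,25,-1,0],[0,0,0,-25,27,-1,0],[0,0,0,-25,27,-1,0],[0,0,0,-25,27,-1,0],[0,0,0,-25,27,-1,0],[0,0,0,-25,27,-1,0],[0,0,0,-20,20,-1,0],[0,0,0,0,0,0,0],[0,0,0,0,0,0,0]]]' 15
python3 to.py 516.7 -188.6 195 39
```

```text
t 51.28 pos [547.7  79.6 240.5] press [ 43.9 269.3] phi 38.8 tilt [-0.017 -0.011] F [ 0.2 -0.1 -0.4] T [-0.05 -0.02 -0.02] gap 34.7 j6 0.85
delta tool [-191.9  189.7   13.9] rot [-0.1  1.1 -0.2] after-rot delta [-192.9  188.9   10.5]
time: 52.03
position: [522.2, -193.1, 246.3]
orientation: [-2.966, -1.026, 0.03]
wrist_force: [-0.4, 0.7, 0.6]
finger_gap: 0.2
t 52.03 pos [ 522.2 -193.1  246.3] press [ 9.3 -2.5] phi 38.2 tilt [-0.019 -0.004] F [-0.4  0.7  0.6] T [-0.01 -0.    0.06] gap 0.2 j6 0.36
delta tool [-0.6 -6.5 51.4] rot [-0.5  1.  -0.8] after-rot delta [-1.4 -7.  51.3]
```

```bash
python3 -m crank '[[[-0.5,1,-0.8,-1,-6.5,10,0],[0,0,0,0,0,20,0],[0,0,0,0,0,12,0],[0,0,0,0,0,0,0],[0,0,0,0,0,0,0]]]' 15
python3 to.py 516.7 -188.6 186.5 39
```

```text
time: 52.45
position: [514.4, -192.4, 203.6]
orientation: [2.965, 1.037, 0.0]
wrist_force: [0.6, 0.4, 0.8]
finger_gap: 0.4
t 52.45 pos [ 514.4 -192.4  203.6] press [ 1.6 -1.4] phi 38.6 tilt [ 0.    -0.001] F [0.6 0.4 0.8] T [ 0.02 -0.02 -0.03] gap 0.4 j6 0.34
delta tool [ 4.1 -1.5 17.1] rot [ 0.   0.  -0.4] after-rot delta [ 4.1 -1.5 17.1]
```

```bash
python3 -m crank '[[[0,0,0,4,-1.5,4,0],[0,0,0,0,0,3,0],[0,0,0,0,0,3,0],[0,0,0,0,0,0,0]]]' 15
python3 to.py 516.7 -188.6 186.5 39
python3 -m crank '[[[0,0,0,0,0,3,0],[0,0,0,0,0,3,0],[0,0,0,0,0,0,0]]]' 15
python3 to.py 516.7 -188.6 186.5 39
```

```text
time: 52.78
position: [517.7, -188.3, 195.0]
orientation: [2.961, 1.039, 0.002]
wrist_force: [0.4, -0.1, 0.2]
finger_gap: 0.5
t 52.78 pos [ 517.7 -188.3  195. ] press [5.  2.6] phi 38.7 tilt [ 0.003 -0.003] F [ 0.4 -0.1  0.2] T [-0.03  0.04 -0.02] gap 0.5 j6 0.35
delta tool [-1.  -0.4  8.5] rot [ 0.2 -0.  -0.3] after-rot delta [-1.  -0.3  8.5]
time: 53.03
position: [518.1, -188.7, 189.9]
orientation: [2.958, 1.04, 0.003]
wrist_force: [-0.6, -0.0, 0.2]
finger_gap: 0.5
t 53.03 pos [ 518.1 -188.7  189.9] press [5.4 2.1] phi 38.8 tilt [ 0.004 -0.005] F [-0.6 -0.   0.2] T [-0.06  0.05  0.01] gap 0.5 j6 0.35
delta tool [-1.  -1.   3.4] rot [ 0.4  0.  -0.2] after-rot delta [-1.  -1.   3.4]
```

```bash
for k in 1; do
python3 -m crank '[[[0,0,0,0,0,2,0],[0,0,0,0,0,1,0],[0,0,0,0,0,0,0]]]' 15|sed -n '2p;4p'
python3 -m crank '[[[0,0,0,0,0,2,0],[0,0,0,0,0,1,0],[0,0,0,0,0,0,0]]]' 15|sed -n '2p;4p'
done
python3 to.py 516.7 -188.6 186.5 39
```

```text
position: [518.0, -189.1, 187.0]
wrist_force: [-1.5, -0.4, 2.7]
position: [519.2, -190.7, 186.7]
wrist_force: [-1.3, -0.1, 1.6]
t 53.53 pos [ 519.2 -190.7  186.7] press [6.4 0.1] phi 38.8 tilt [ 0.007 -0.01 ] F [-1.3 -0.1  1.6] T [-0.13  0.23  0.02] gap 0.7 j6 0.35
delta tool [-0.7 -3.2  0.1] rot [ 0.7  0.  -0.2] after-rot delta [-0.6 -3.2  0.2]
```

```bash
python3 -m crank '[[[0.6,0,0,0,-3,-1.5,0],[0,0,0,0,0,0,0],[0,0,0,0,0,4,0],[0,0,0,0,0,3,0],[0,0,0,0,0,0,0]]]' 15|sed -n '2p;4p'
python3 -m crank '[[[0,0,0,0,0,4,0],[0,0,0,0,0,4,0]]]' 15|sed -n '2p;4p'
python3 to.py 516.7 -188.6 186.5 39
```

```text
position: [520.2, -190.5, 186.4]
wrist_force: [-1.5, -1.4, 4.7]
position: [523.8, -194.9, 183.9]
wrist_force: [-0.2, -7.5, 19.3]
t 54.12 pos [ 523.8 -194.9  183.9] press [10.9 -4.2] phi 38.9 tilt [ 0.018 -0.018] F [-0.2 -7.5 19.3] T [-1.21  0.09 -0.03] gap 0.3 j6 0.34
delta tool [-1.6 -9.3 -2.8] rot [ 1.4 -0.2 -0.1] after-rot delta [-1.6 -9.4 -2.6]
```

```bash
cat > meas.py <<'E'
from h import *
import sys
a,d=capture("top");cv2.imwrite(f"pics/t{sys.argv[1]}.png",a)
b,e=capture("scene");cv2.imwrite(f"pics/s{sys.argv[1]}.png",b)
v,u=np.mgrid[0:480,0:640]
def cloud(n,d):
    m=camera_model(n);R=np.array(m["R"]);t=np.array(m["t"]);return (np.stack([(u-m["cx"])/m["fx"]*d,(v-m["cy"])/m["fy"]*d,d],-1)-t)@R
W0=cloud("top",np.load("top0.npy"))
for n,W in(("start",W0),("top",cloud("top",d)),("scene",cloud("scene",e))):
    h=(W[...,2]>161)&(W[...,2]<230)&(np.hypot(W[...,0]-512.8,W[...,1]+191)<64)
    Q=W[h];ln=cv2.fitLine(Q[:,:2].astype(np.float32),2,0,.01,.01).ravel();pr=(Q[:,:2]-ln[2:])@ln[:2]
    print(n,len(Q),"mean",Q.mean(0).round(1),"ang",np.degrees(np.arctan2(ln[1],ln[0])).round(1),"slope",np.polyfit(pr,Q[:,2],1).round(3),"zmax by octile",[Q[(pr>=l)&(pr<=h2)][:,2].max().round(1) for l,h2 in zip(np.linspace(pr.min(),pr.max(),7)[:-1],np.linspace(pr.min(),pr.max(),7)[1:])],"ends",(ln[2:]+ln[:2]*pr.min()).round(1),(ln[2:]+ln[:2]*pr.max()).round(1))
E
python3 -m crank '[[[0,0,0,0,0,-10,0],[1.4,0,0,0,-5,-20,0],[0,0,0,0,0,-30,0],[0,0,0,25,-25,-20,0],[0,0,0,25,-25,0,0],[0,0,0,25,-25,0,0],[0,0,0,25,-25,0,0],[0,0,0,25,-25,0,0],[0,0,0,25,-25,0,0],[0,0,0,15,-15,0,0]]]' 15
python3 -m crank '[[[0,0,0,15,-15,0,0],[0,0,0,0,0,0,0],[0,0,0,0,0,0,0]]]' 15
python3 meas.py 11
```

```text
time: 54.95
position: [548.7, 45.2, 266.8]
orientation: [-2.968, -1.025, -0.012]
wrist_force: [0.6, -0.2, 0.5]
finger_gap: 0.9
time: 55.2
position: [549.6, 74.0, 265.1]
orientation: [-2.96, -1.036, -0.008]
wrist_force: [-0.1, 0.3, 0.2]
finger_gap: 0.7
start 162 mean [ 483.2 -185.4  170.1] ang -9.3 slope [2.00000e-02 1.70129e+02] zmax by octile [np.float64(174.7), np.float64(175.2), np.float64(176.5), np.float64(176.0), np.float64(177.1), np.float64(177.0)] ends [ 455.4 -180.9] [ 518.7 -191.2]
top 157 mean [ 535.3 -172.8  170.2] ang 37.5 slope [-5.00000e-03  1.70225e+02] zmax by octile [np.float64(174.0), np.float64(176.1), np.float64(174.7), np.float64(177.5), np.float64(173.8), np.float64(175.1)] ends [ 507.8 -193.9] [ 559.1 -154.5]
scene 184 mean [ 533.2 -171.2  169.6] ang 38.5 slope [-1.00000e-03  1.69576e+02] zmax by octile [np.float64(175.1), np.float64(174.5), np.float64(175.8), np.float64(176.6), np.float64(175.8), np.float64(174.8)] ends [ 505.7 -193.1] [ 556.3 -152.8]
```

```bash
python3 -m crank '[[[0,0,0,0,0,0,0.3],[0,0,0,0,0,0,0.3]]]' 15 | tail -2
python3 - <<'E'
from h import *
b=cv2.imread("pics/s11.png");a=cv2.imread("pics/t11.png")
c=np.zeros((600,800,3),np.uint8);c[:,:800]=cv2.resize(b,(800,600));c[:300,:300]=cv2.resize(a[150:300,350:500],(300,300));cv2.imwrite("pics/c11.png",c)
g=cv2.cvtColor(a,cv2.COLOR_BGR2GRAY);q=np.argwhere(g[230:252,365:390]<60)[:,::-1].mean(0)+[365,230];print("knob",ray("top",*q,58))
E
```

```text
wrist_force: [-0.5, -0.6, 0.3]
finger_gap: 7.3
knob [508.08144475 -61.78216924  58.        ]
```

View pics/c11.png

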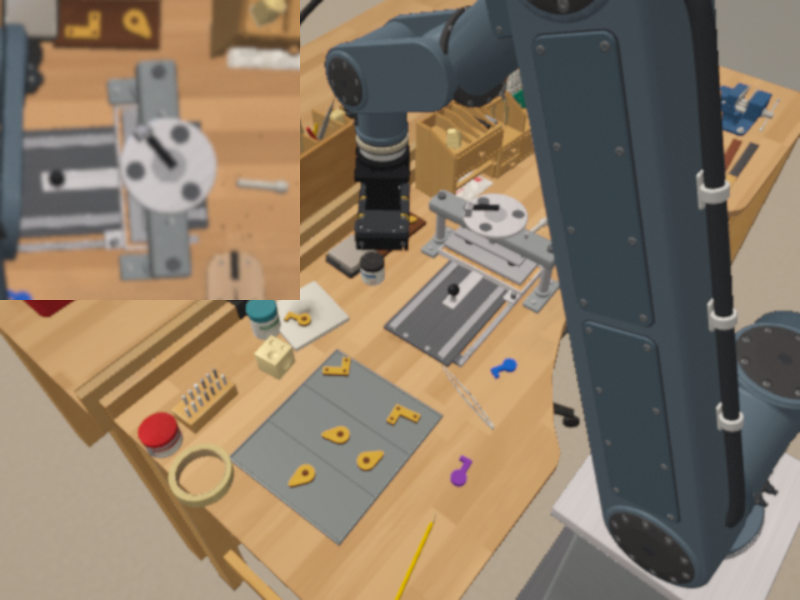

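The three drops and two angles are still in the bins. The pot stands upright, at about (372,268). The handle lies flat, the carrier is under the platen, and the arm is clear. Handing in.

```bash
python3 -c "
from plant import close_job
print(close_job())"
```

```text
the job is handed in; nothing more can be done
None
```

The job is done and handed in at about 55 s of the 210 s. The sample on the pale board was a key. I pulled the carrier to the loading notch and laid all three keys flat, side by side, inside its rim. I then pushed it back under the platen, raised the crank, wound it clockwise, and folded it flat again.

**Last checks:**
- **Wheel:** about 8.8 rad, judged from the handle's direction in the pictures (8.2 or more is clamped firmly). I felt no clear rise in winding force. That the platen bears on the keys rests on this angle and on its lowered look, not on a force reading.
- **Handle:** level within 1° in the depth readings of both cameras. After the first fold it stood about 10° up, so I pressed it down with closed fingertips. They slid off the sleeve once, at about 19 N, but the wheel angle did not change.
- **Carrier:** I felt the pull into the notch. The camera puts its travel at about 144 mm against the nominal 145 mm, and the knob did not shift during winding.
- **Everything else:** the three drops and two angles are still in the bins, the look-alike keys were left alone, and the flux pot stands where it stood at the start. The arm was clear of everything at hand-in.

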